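# Fetch the paste jar from behind the cans in the art caddy

### The job

The paste jar is hemmed in at the back of the plywood caddy: first move the spray can, the tin of markers and the glue bottle out of the way, standing all three upright on the cutting mat. Then put the jar upright in the middle of the cork coaster on the drawing board, and after that stand each of the three back in the caddy on the very spot it came from. Let nothing tip over on the way, and leave the eraser, the brush mug and the ink jar alone.

Things in the scene. Friction and masses are not known exactly. Their poses are not given: they have to be found in the camera images.
- can_c (a point): Aerosol spray can, aluminium with a blue band and a blue domed cap: 54 mm diameter, 134 mm high (cap, 51 mm wide, from 98 mm up), about 0.25 kg. The point is at its centre, 67 mm above its foot; z along its axis, up. Upright and round; in the caddy grip it 80 to 95 mm above its foot, so that the fingertips stay above the jar. Starts on any one of the caddy's three outer places.
- tin_c (a point): Ribbed steel tin holding black markers: 62 mm diameter, tin wall 104 mm high, marker ends (fixed in it) up to 130 mm, about 0.25 kg. The point is on its axis, 65 mm above its foot; z up. Upright and round; in the caddy grip it 80 to 95 mm above its foot, so that the fingertips stay above the jar. Starts on any one of the caddy's three outer places.
- glue_c (a point): White plastic glue bottle with a paper label and a small pointed orange nozzle: 54 mm diameter up to 100 mm, sloping shoulder to 108 mm, nozzle tip at 134 mm, about 0.22 kg. The point is on its axis, 67 mm above its foot; z up. Upright and round; in the caddy grip it 80 to 95 mm above its foot, so that the fingertips stay above the jar. Starts on any one of the caddy's three outer places.
- jar_c (a point): Squat white paste jar with a wide yellow lid: lid 60 mm diameter, body 57 mm, 50 mm high, about 0.18 kg. The point is at its centre, 25 mm above its foot; z up. It always stands on the rear middle place of the caddy, with the other three 5 to 13 mm from it, in front of it and to both sides; once they are gone it is free for fingers at its left and right (caddy y).
- caddy: Plywood tray, fixed, 168 x 244 mm, floor 8 mm thick. Origin at table height under the jar's place; x points to its rear wall (50 mm high, inner face at x = 44 mm); front and side rims 22 mm high (inner faces x = -108, y = +-114). Ringed places, 70 mm wide: jar's at (0, 0), outer ones at about (-66, 0), (0, 68), (0, -68). Each thing goes back where it stood at the start.
- mat: Green cutting mat with a grey grid, fixed, 250 (its x) x 130 (its y) x 4 mm thick: the side area. Origin at the centre of its underside, z up. It has room for the three things in a row along x, 75 mm apart.
- board: Light wooden drawing board with a sheet of paper, fixed, 210 x 130 x 8 mm, and in its centre a round cork coaster, 80 mm diameter, its top 14 mm above the table. Origin at table height under the coaster's centre. Mat and board lie left and right of the caddy, either way round.
- eraser_c (a point): Bystander: white eraser block, 24 x 55 x 14 mm, lying between robot and caddy; the point is its centre.
- mug_c (a point): Bystander: white mug, 76 mm diameter, 90 mm high, full of paint brushes up to 200 mm, beyond the caddy; the point is on its axis, 45 mm up.
- ink_c (a point): Bystander: small amber ink jar with black cap, 50 mm diameter, 75 mm high, beyond the caddy; the point is on its axis, 37 mm up.

How it is judged:
On the way, in this order (a step that is already met when the one before it is completed fails the run):
1. spray can, marker tin and glue bottle all stand upright and released on the cutting mat (x of can_c in the frame of mat between -0.125 and 0.125 m and y of can_c in the frame of mat between -0.065 and 0.065 m and z of each of can_c, glue_c in the frame of mat below 0.077 m and angle between each of can_c, tin_c, glue_c's own z axis and vertical below 0.12 rad and linear speed of each of can, tin, glue below 0.03 m/s and contact force between the fingers and can below 0.2 N and x of tin_c in the frame of mat between -0.125 and 0.125 m and y of tin_c in the frame of mat between -0.065 and 0.065 m and z of tin_c in the frame of mat below 0.075 m and contact force between the fingers and tin below 0.2 N and x of glue_c in the frame of mat between -0.125 and 0.125 m and y of glue_c in the frame of mat between -0.065 and 0.065 m and contact force between the fingers and glue below 0.2 N), for 0.2 s.
2. the jar stands released on the coaster while the three still stand on the mat (all of step 1 and horizontal distance between jar_c and board below 0.013 m and z of jar_c in the frame of board below 0.045 m and angle between jar_c's own z axis and vertical below 0.1 rad and linear speed of jar below 0.03 m/s and contact force between the fingers and jar below 0.2 N), for 0.2 s.
At the end, for the whole second after the job is handed in: The jar stands upright, at rest, within 13 mm of the coaster's centre; spray can, marker tin and glue bottle each stand upright, at rest, within 15 mm of where they stood at the start (horizontal distance between jar_c and board below 0.013 m and z of jar_c in the frame of board below 0.045 m and angle between each of jar_c, can_c, tin_c, glue_c's own z axis and vertical below 0.1 rad and linear speed of each of jar, can, tin, glue below 0.03 m/s and contact force between the fingers and jar below 0.2 N and distance of each of can_c, tin_c, glue_c from where it was at the start of the episode below 0.015 m); the robot touches nothing.
It fails at once if one of the four things tips over (more than 0.6 rad) (angle between any of can_c, tin_c, glue_c, jar_c's own z axis and vertical above 0.6 rad).
It fails at once if a bystander (eraser, brush mug, ink jar) is moved more than 15 mm (distance of any of eraser_c, mug_c, ink_c from where it was at the start of the episode above 0.015 m).
It also fails if it takes over 131 s, if anything falls off the work surface, if the arm or the gripper's body presses on something with over 40 N, if the wrist force passes 120 N, or if a joint passes its speed limit or range.

### The arm

A 7-joint arm with a two-finger parallel gripper is mounted at the origin on the work surface. World frame = base frame: x ahead of the robot, y to its left, z up, the work surface at z = 0. Lengths are in m, angles in rad, forces in N, time in s.
With the tool pointing down it reaches from about 0.35 to 0.9 m from the base axis. Payload 7.2 kg.
Tool frame: the origin (TCP) lies midway between the tips of the shut fingers; the grasp point (between the pads) lies grip_point_offset behind it (grip_point_offset is the distance from the TCP to the grasp point, in m); z points along the fingers, y is the line along which they close (so a half turn about z gives the same grasp; the last joint's range is limited). The gripper opens to 88 mm and grips with 3 to 60 N. Pads are 20 mm wide; open, the fingers measure 115 mm over their backs; the gripper's body (75 mm by 178 mm) begins 61 mm behind the grasp point.
Start: joints at [1.114, 0.411, -0.013, 1.596, 0.006, 1.134, -0.082], TCP at [0.237, -0.578, 0.223] pointing down, gripper open.
Joint ranges: [-2.95, 2.95], [-0.29, 1.99], [-1.47, 1.44], [0.14, 2.54], [-1.03, 4.17], [0.13, 1.85], [-2.86, 2.86]. Speed limits (rad/s): [2.39, 2.39, 3.01, 3.01, 3.14, 3.14, 3.14].

### API

Orientations are given as [roll, pitch, yaw] about the fixed x, y, z axes, in that order (R = Rz(yaw) Ry(pitch) Rx(roll)).
In Python, from cell import * gives the robot as it stands.
- The arm moves only by the tool jog_arm, never from a script. Its arguments are lists of equal length, an entry for each row: "xyz": the shift along the tool's x, y, z normalised to -1 to 1, where 1 is 200 mm, a list of three; "turn": the turn, a rotation vector about the tool's x, y, z normalised to -1 to 1, where 1 is pi rad, a list of three; "claw": the gripper command: -1 is shut, 1 is fully open, values between are in proportion. In form: {"xyz": [[tx, ty, tz], ...], "turn": [[wx, wy, wz], ...], "claw": [claw, ...]}. A call has 1 to 5 rows; each row shifts and turns the commanded pose from where the row before left it, along the tool's axes as they then stand; what a row does not reach is not made up. A row lasts 1/8 s, in which the tool goes at most 62.5 mm and 10.7 degrees, less where a joint would pass 70% of its speed; a pose out of reach is approached as far as the arm can. A call with a number of a shift or a turn outside -1 to 1 is refused whole. A call with a gripper value outside its range is refused whole. The fingers move at their own pace and stop on an object; the grip force is fixed at half the most. Time passes only in rows, so rows that do not move let the fingers close. It gives the time, the measured TCP pose, the force, the opening and the grip force at its end, in the units of the state.
- observe(): the state, without advancing time (a new reading comes with each control period).
- grab_frame(name): name is "side" or "top" or "wrist"; returns the picture (480x640x3 uint8, red, green, blue); there is no depth.
- get_calibration(name): a dict with "mtx" (3x3 intrinsics, pixels), "extrinsics" (4x4, takes a point from camera to world coordinates). Camera axes: x right, y up, looking along -z (the intrinsics and any distortion apply to the point x, -y, -z); pixel columns grow to the right and rows downward; lengths in m; the calibration is good to about 2 mm. A picture is of the moment at which its call begins: read the wrist's pose just before it. get_calibration takes no time and is no camera call; for the wrist camera it gives the pose at the moment of the call.
- close_job(): hands the job in; it is judged then, once.
Trained networks look in the newest picture that a camera, given by its name, has taken for a name from the list of things; names that differ only in an ending like _2 or _b are one class to them, and where a whole thing is asked for, a point or a joint stands for the part that bears it (a point fixed in the world has none). Each returns a list of dicts, best first, with "p" (0 to 1); they miss things now and then, are a little off and sometimes report something else, mostly with a low value. They report only what shows in the picture. A call takes as long as a camera call.
- boxes_of(camera, name): "xy" ([column, row] in pixels, amid what is visible of it).
- trace(camera, name): "mask" (480x640 bool, what is visible of it) and "xy" ([column, row] in pixels, amid what is visible of it).
The state is a dict: "time": time; "joints": joint angles; "dq": joint speeds; "joint_efforts": joint torques, N m; "ee_pos": TCP position; "eef_rot": TCP orientation; "ft_force": force on the tool from outside, world axes, zero at the start; "moment": the same for the moment, N m; "gripper_width": finger opening in m; "grip_force": force on a finger pad.
Only numpy, scipy, OpenCV 4.12 (cv2) and the standard library are available. Lean on these libraries where they do the work, as an engineer would, in place of code of your own. Each camera call takes 0.05 s, during which the arm holds its last target. There are 200 camera calls.

## Working session

There is one attempt and no reset: what is moved stays moved. The work goes in short steps, Python scripts to look and compute and a tool call to move; the robot and the scene stay as the last step left them, time stands still between calls to the robot, and variables do not carry over. Pictures are saved under pics/ and viewed, at most 14 in all, crops included, and the job is handed in when it is done.

Besides the shell and the picture viewer there is one more tool, called after ">>>" as name(argument=value, ...), one argument or row to a line, values as JSON. jog_arm: Moves the arm, as the interface text tells. Its arguments: {"type":"object","properties":{"xyz":{"type":"array","items":{"type":"array","items":{"type":"number"}}},"turn":{"type":"array","items":{"type":"array","items":{"type":"number"}}},"claw":{"type":"array","items":{"type":"number"}}},"required":["xyz","turn","claw"]}

```bash
mkdir -p pics; ls; cat > h.py <<'E'
from cell import *
import numpy as np, cv2
def cal(n):
    c=get_calibration(n); return np.array(c["mtx"]),np.array(c["extrinsics"]),c
def ray(n,uv,c=None):
    K,E=(c or cal(n))[:2]
    d=np.linalg.inv(K)@np.array([uv[0],uv[1],1.]); d=E[:3,:3]@np.array([d[0],-d[1],-d[2]])
    return E[:3,3],d/np.linalg.norm(d)
def atz(n,uv,z,c=None):
    o,d=ray(n,uv,c); return o+d*(z-o[2])/d[2]
def tri(rs):
    A=sum(np.eye(3)-np.outer(d,d) for o,d in rs); b=sum((np.eye(3)-np.outer(d,d))@o for o,d in rs)
    return np.linalg.solve(A,b)
def proj(n,P,c=None):
    K,E=(c or cal(n))[:2]; p=np.linalg.inv(E)@np.append(P,1); p=np.array([p[0],-p[1],-p[2]])
    q=K@p; return q[:2]/q[2]
E
python3 - <<'E'
from h import *
s=observe(); print({k:np.round(v,3) for k,v in s.items()}); 
import cell; print([x for x in dir(cell) if 'grip' in x], globals().get('grip_point_offset'))
for n in ("side","top"):
    cv2.imwrite(f"pics/{n}0.png",grab_frame(n)[:,:,::-1]); K,E,c=cal(n); print(n,list(c),K.round(1).tolist(),E.round(3).tolist())
    for t in ["can_c","tin_c","glue_c","jar_c","caddy","mat","board","eraser_c","mug_c","ink_c"]:
        print(t,[(np.round(d["xy"]).tolist(),round(d["p"],2)) for d in boxes_of(n,t)][:2])
E
```

```text
pics
{'time': np.float64(0.0), 'joints': array([ 1.114,  0.412, -0.013,  1.597,  0.006,  1.134, -0.082]), 'dq': array([ 0.   ,  0.   , -0.001,  0.   , -0.   ,  0.002, -0.001]), 'joint_efforts': array([-1.0000e-03, -5.8795e+01,  6.4100e-01, -2.9107e+01, -5.4000e-02,
        1.8000e-02,  0.0000e+00]), 'ee_pos': array([ 0.237, -0.578,  0.222]), 'eef_rot': array([-3.14 ,  0.   ,  0.389]), 'ft_force': array([-0.088, -0.771, -0.42 ]), 'moment': array([-0.038,  0.023, -0.014]), 'grip_force': np.float64(0.0), 'gripper_width': np.float64(0.088)}
['grip_point_offset'] 0.0187
side ['mtx', 'extrinsics'] [[486.7, 0.0, 314.6], [0.0, 486.7, 244.1], [0.0, 0.0, 1.0]] [[0.985, 0.138, -0.102, 0.484], [-0.171, 0.738, -0.653, -0.527], [-0.015, 0.66, 0.751, 0.681], [0.0, 0.0, 0.0, 1.0]]
can_c [([342.0, 264.0], 0.55), ([322.0, 202.0], 0.21)]
tin_c [([318.0, 204.0], 0.91)]
glue_c [([292.0, 241.0], 0.9)]
jar_c [([319.0, 248.0], 0.84), ([258.0, 175.0], 0.52)]
caddy [([309.0, 288.0], 0.85)]
mat [([255.0, 176.0], 0.76)]
board [([333.0, 435.0], 0.59), ([403.0, 188.0], 0.27)]
eraser_c [([200.0, 281.0], 0.9)]
mug_c [([402.0, 189.0], 0.64)]
ink_c [([428.0, 272.0], 0.92)]
top ['mtx', 'extrinsics'] [[584.3, 0.0, 312.7], [0.0, 584.3, 228.3], [0.0, 0.0, 1.0]] [[-0.017, 0.981, -0.193, 0.377], [-0.999, -0.023, -0.03, -0.015], [-0.034, 0.192, 0.981, 1.117], [0.0, 0.0, 0.0, 1.0]]
can_c [([347.0, 220.0], 0.74)]
tin_c [([273.0, 223.0], 0.96)]
glue_c [([308.0, 258.0], 0.68)]
jar_c [([307.0, 226.0], 0.77), ([262.0, 140.0], 0.34)]
caddy [([326.0, 250.0], 0.74), ([311.0, 256.0], 0.37)]
mat [([176.0, 287.0], 0.83)]
board [([473.0, 259.0], 0.63)]
eraser_c [([319.0, 351.0], 0.74)]
mug_c [([261.0, 143.0], 0.88)]
ink_c [([354.0, 148.0], 0.74)]
```

View pics/top0.png

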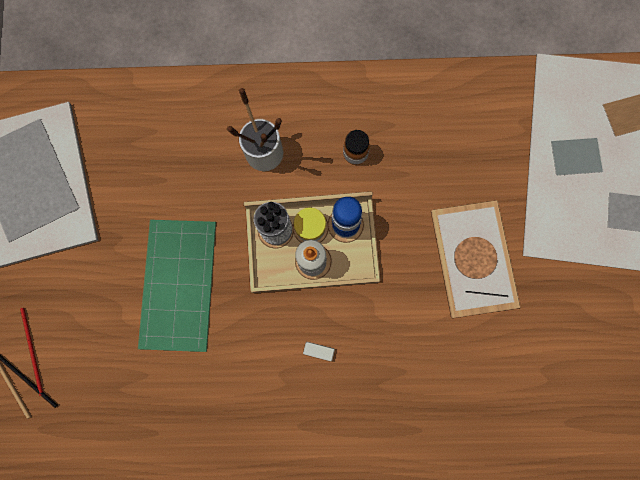

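View pics/side0.png

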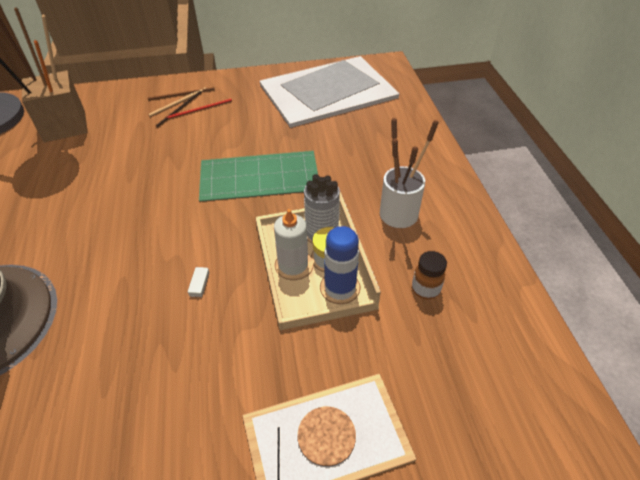

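The top picture shows the tin on the left (273,223), the can on the right (347,218), the glue in front (311,258) and the jar between them (310,225). The mat is on the left (178,285) and the board on the right (475,258). The side picture agrees, and the arm is out of both views. Next I fit the poses from the masks of both views.

```bash
cat > fit.py <<'E'
from h import *
from scipy.optimize import minimize
prof={"can_c":[(27,0),(27,98),(25.5,98),(25.5,118),(15,131),(4,134)],"tin_c":[(31,0),(31,104),(20,130)],
 "glue_c":[(27,0),(27,100),(15,108),(7,110),(2,134)],"jar_c":[(28.5,0),(30,32),(30,50)]}
a=np.linspace(0,2*np.pi,40)
def sil(n,t,p,c):
    m=np.zeros((480,640),np.uint8); rings=[np.array([proj(n,[p[0]+r/1e3*np.cos(q),p[1]+r/1e3*np.sin(q),p[2]+h/1e3],c) for q in a]) for r,h in prof[t]]
    for r0,r1 in zip(rings,rings[1:]):
        cv2.fillConvexPoly(m,(cv2.convexHull(np.vstack([r0,r1]).astype(np.float32))*16).round().astype(int),255,cv2.LINE_AA,4)
    return m/255.
def fit(t,obs,x0):  # obs: list of (cam,cal,mask,ignore)
    def cost(v):
        s=0
        for n,c,m,ig in obs:
            r=sil(n,t,v,c); s+=(np.abs(r-m)*~ig).sum()/m.sum()
        return s
    best=minimize(cost,x0,method="Nelder-Mead",options=dict(initial_simplex=np.array(x0)+np.array([[0,0,0],[.015,0,0],[0,.015,0],[0,0,.008]]),xatol=2e-4,fatol=1e-4))
    return best.x,best.fun
E
python3 - <<'E'
from fit import *
T=["can_c","tin_c","glue_c","jar_c"]
M={};C={n:cal(n) for n in("side","top")};I={}
for n in C:
    I[n]=grab_frame(n)
    for t in T+["mat","board","caddy","mug_c","ink_c","eraser_c"]:
        d=trace(n,t)
        if d: M[n,t]=d[0]["mask"]; print(n,t,d[0]["xy"],round(d[0]["p"],2),d[0]["mask"].sum())
for t in T:
    obs=[]
    for n in C:
        if (n,t) in M:
            ig=np.zeros((480,640),bool)
            for u in T:
                if u!=t and (n,u) in M: ig|=M[n,u]
            obs.append((n,C[n],M[n,t].astype(float),ig))
    g=atz("top",np.argwhere(M["top",t]).mean(0)[::-1],.08)
    print(t,[np.round(fit(t,o,[g[0],g[1],.008])[0],4).tolist()+[round(fit(t,o,[g[0],g[1],.008])[1],3)] for o in [obs]])
def rect(n,m,z):
    cs,_=cv2.findContours(m.astype(np.uint8),0,1); c=max(cs,key=cv2.contourArea)[:,0]
    P=np.array([atz(n,p,z)[:2] for p in c]).astype(np.float32)
    r=cv2.minAreaRect(P*1000); return np.round(r[0],1),np.round(r[1],1),round(r[2],1)
for n in C:
    h=cv2.cvtColor(I[n],cv2.COLOR_RGB2HSV)
    print(n,"mat",rect(n,M[n,"mat"],.004),"board",rect(n,M[n,"board"],.008),"caddy",rect(n,M[n,"caddy"],.022) if (n,"caddy") in M else 0)
    for k in ("mug_c","ink_c","eraser_c"): print(k,rect(n,M[n,k],.0))
    # cork: ellipse within board's mask, brownish
    b=cv2.erode(cv2.morphologyEx(M[n,"board"].astype(np.uint8),cv2.MORPH_CLOSE,np.ones((25,25))),np.ones((13,13)))
    ck=((h[...,1]>90)&(b>0)).astype(np.uint8); ck=cv2.morphologyEx(ck,cv2.MORPH_OPEN,np.ones((7,7)))
    print("cork",rect(n,ck,.014),rect(n,ck,.014)[1])
    ys,xs=np.nonzero(ck); print(xs.mean(),ys.mean())
E
```

```text
side can_c [342.6, 261.9] 0.9 2183
side tin_c [319.6, 201.6] 0.64 1770
side glue_c [294.6, 243.0] 0.95 1857
side jar_c [317.9, 245.3] 0.68 434
side mat [257.4, 176.9] 0.75 4699
side board [333.1, 436.8] 0.62 13206
side caddy [310.8, 287.5] 0.7 6104
side mug_c [402.4, 188.8] 0.68 3000
side ink_c [428.8, 274.0] 0.61 1284
side eraser_c [200.2, 282.6] 0.79 407
top can_c [345.7, 218.3] 0.77 986
top tin_c [273.7, 223.0] 0.79 1269
top glue_c [310.2, 257.2] 0.86 819
top jar_c [176.6, 287.1] 0.46 8644
top mat [176.7, 284.6] 0.82 8769
top board [473.6, 258.9] 0.97 7503
top caddy [325.9, 249.1] 0.64 7354
top ink_c [354.2, 145.7] 0.57 753
top eraser_c [320.5, 349.2] 0.78 404
can_c [[0.601, -0.0429, 0.0071, np.float64(0.185)]]
tin_c [[0.5955, 0.0907, -0.0006, np.float64(0.173)]]
glue_c [[0.5296, 0.0227, 0.002, np.float64(0.259)]]
jar_c [[0.8258, 1.3929, -1.1441, np.float64(2.0)]]
side mat (array([491.8, 275.2]), array([139.7, 249.6]), 86.0) board (array([ 531.3, -291.4]), array([210.4, 133.2]), 7.6) caddy (array([568.5,  12.9]), array([179.1, 258.3]), 3.8)
mug_c (array([817.1, 245.8]), array([369. , 110.8]), 69.4)
ink_c (array([763.9, -41.3]), array([110.6,  51.5]), 59.6)
eraser_c (array([360.1,  15.3]), array([59.4, 27.7]), 76.1)
cork (array([ 531.2, -290. ]), array([77.9, 76.6]), 79.8) [77.9 76.6]
334.5977363107984 442.4475374732334Traceback (most recent call last):
  File "<stdin>", line 25, in <module>
  File "<stdin>", line 21, in rect
  File "h.py", line 10, in atz
    o,d=ray(n,uv,c); return o+d*(z-o[2])/d[2]
        ~~~^^^^^^^^
  File "h.py", line 6, in ray
    K,E=(c or cal(n))[:2]
              ~~~^^^
  File "h.py", line 4, in cal
    c=get_calibration(n); return np.array(c["mtx"]),np.array(c["extrinsics"]),c
ValueError: time passes only in moves, steps and waits
```

```bash
python3 - <<'E'
from fit import *
C={n:cal(n) for n in("side","top")}
def rect(n,m,z):
    cs,_=cv2.findContours(m.astype(np.uint8),0,1); c=max(cs,key=cv2.contourArea)[:,0]
    P=np.array([atz(n,p,z,C[n])[:2] for p in c]).astype(np.float32)
    r=cv2.minAreaRect(P*1000); return np.round(r[0],1).tolist(),np.round(r[1],1).tolist(),round(r[2],1)
R={};O={"can_c":[],"tin_c":[],"glue_c":[],"jar_c":[]}
for n in C:
    im=grab_frame(n); h=cv2.cvtColor(im,cv2.COLOR_RGB2HSV)
    M={}
    for t in list(O)+["mat","board","caddy","mug_c","ink_c"]:
        d=[x for x in trace(n,t) if x["p"]>.55]
        if d: M[t]=d[0]["mask"]
    for t in O:
        if t in M:
            ig=np.any([M[u] for u in O if u!=t and u in M],0); O[t].append((n,C[n],M[t].astype(float),ig))
    for k,z in (("mat",.004),("board",.008),("caddy",.022),("mug_c",.09),("ink_c",.075)):
        if k in M: print(n,k,rect(n,M[k],z))
    if "board" in M:
        b=cv2.erode(cv2.morphologyEx(M["board"].astype(np.uint8),cv2.MORPH_CLOSE,np.ones((25,25))),np.ones((13,13)))
        ck=cv2.morphologyEx(((h[...,1]>90)&(b>0)).astype(np.uint8),cv2.MORPH_OPEN,np.ones((5,5)))
        print("cork",rect(n,ck,.014)); ys,xs=np.nonzero(ck); R.setdefault("cork",[]).append(ray(n,(xs.mean(),ys.mean()),C[n]))
    yl=((h[...,0]>24)&(h[...,0]<35)&(h[...,1]>200)&(h[...,2]>150)).astype(np.uint8)
    ys,xs=np.nonzero(yl); print("yellow",xs.mean(),ys.mean(),len(xs), rect(n,yl,.058))
print("cork tri",tri(R["cork"]))
for t in O:
    if not O[t]: continue
    g=dict(can_c=[.601,-.043],tin_c=[.5955,.0907],glue_c=[.53,.0227],jar_c=[.598,.024])[t]
    print(t,[x[0] for x in O[t]])
    for o in [O[t]]+[[x] for x in O[t]]:
        from scipy.optimize import minimize
        f=lambda v:sum((np.abs(sil(n,t,[v[0],v[1],.008],c)-m)*~ig).sum()/m.sum() for n,c,m,ig in o)
        r=minimize(f,g,method="Nelder-Mead",options=dict(initial_simplex=np.array(g)+np.array([[0,0],[.012,0],[0,.012]]),xatol=2e-4)); print("  ",r.x.round(4),round(r.fun,3))
    print("  z free",np.round(fit(t,O[t],g+[.008])[0],4))
E
```

```text
side mat ([492.4, 276.5], [133.7, 249.1], 87.0)
side board ([531.4, -290.4], [209.5, 131.2], 7.5)
side mug_c ([772.9, 142.5], [314.8, 94.1], 69.8)
side ink_c ([732.5, -95.2], [98.5, 47.8], 58.5)
cork ([531.2, -290.0], [77.9, 76.7], 79.8)<stdin>:24: RuntimeWarning: Mean of empty slice.
  ret = ret.dtype.type(ret / rcount)
Traceback (most recent call last):
ValueError: max() iterable argument is empty
```

```bash
cat > m.py <<'E'
from fit import *
C={n:cal(n) for n in("side","top")}
def rect(n,m,z):
    cs,_=cv2.findContours(m.astype(np.uint8),0,1)
    if not cs: return None
    c=max(cs,key=cv2.contourArea)[:,0]
    P=np.array([atz(n,p,z,C[n])[:2] for p in c]).astype(np.float32)
    r=cv2.minAreaRect(P*1000); return np.round(r[0],1).tolist(),np.round(r[1],1).tolist(),round(r[2],1)
R=[];O={"can_c":[],"tin_c":[],"glue_c":[],"jar_c":[]}
for n in C:
    im=grab_frame(n); h=cv2.cvtColor(im,cv2.COLOR_RGB2HSV)
    M={}
    for t in list(O)+["mat","board","caddy","mug_c","ink_c"]:
        d=[x for x in trace(n,t) if x["p"]>.55]
        if d: M[t]=d[0]["mask"]
    for t in O:
        if t in M:
            ig=np.any([M[u] for u in O if u!=t and u in M]+[np.zeros((480,640),bool)],0); O[t].append((n,C[n],M[t].astype(float),ig))
    for k,z in (("mat",.004),("board",.008),("caddy",.022),("mug_c",.09),("ink_c",.075)):
        if k in M: print(n,k,rect(n,M[k],z))
    if "board" in M:
        b=cv2.erode(cv2.morphologyEx(M["board"].astype(np.uint8),cv2.MORPH_CLOSE,np.ones((25,25))),np.ones((13,13)))
        ck=cv2.morphologyEx(((h[...,1]>90)&(b>0)).astype(np.uint8),cv2.MORPH_OPEN,np.ones((5,5)))
        ys,xs=np.nonzero(ck); print("cork",rect(n,ck,.014)); R.append(ray(n,(xs.mean(),ys.mean()),C[n]))
    yl=((h[...,0]>22)&(h[...,0]<36)&(h[...,1]>180)&(h[...,2]>90)).astype(np.uint8)
    print("yellow",int(yl.sum()),rect(n,yl,.058))
print("cork tri",tri(R) if len(R)>1 else 0)
G=dict(can_c=[.601,-.043],tin_c=[.5955,.0907],glue_c=[.53,.0227],jar_c=[.598,.024])
for t in O:
    print(t,[x[0] for x in O[t]])
    if not O[t]: continue
    g=G[t]
    for o in [O[t]]+[[x] for x in O[t]]:
        f=lambda v:sum((np.abs(sil(n,t,[v[0],v[1],.008],c)-m)*~ig).sum()/m.sum() for n,c,m,ig in o)
        r=minimize(f,g,method="Nelder-Mead",options=dict(initial_simplex=np.array(g)+np.array([[0,0],[.012,0],[0,.012]]),xatol=2e-4)); print("  ",r.x.round(4),round(r.fun,3))
    print("  z free",np.round(fit(t,O[t],g+[.008])[0],4))
E
python3 m.py
```

```text
side mat ([492.5, 276.6], [139.1, 252.8], 86.9)
side board ([531.7, -290.6], [209.1, 130.9], 7.6)
side caddy ([568.1, 12.2], [176.2, 255.1], 3.7)
side mug_c ([771.8, 141.5], [318.0, 93.8], 69.5)
side ink_c ([732.7, -94.9], [100.2, 45.8], 58.2)
cork ([531.2, -290.0], [77.9, 76.6], 79.8)
yellow 0 None
top mat ([493.9, 282.1], [130.9, 250.0], 86.8)
top board ([531.7, -287.1], [211.4, 132.1], 7.3)
top caddy ([567.9, 21.9], [176.3, 244.2], 3.6)
top mug_c ([590.4, 89.1], [79.4, 62.1], 17.5)
top ink_c ([734.5, -65.4], [46.6, 68.5], 88.0)
cork ([532.5, -287.8], [77.6, 76.3], 88.7)
yellow 60 ([593.6, 47.2], [32.9, 9.3], 6.8)
cork tri [ 0.53803841 -0.29385609 -0.01170618]
can_c ['side', 'top']
   [ 0.6015 -0.044 ] 0.095
   [ 0.6011 -0.0435] 0.026
   [ 0.6022 -0.0441] 0.063
  z free [ 0.6013 -0.044   0.0086]
tin_c ['side', 'top']
   [0.5946 0.0894] 0.216
   [0.5926 0.0802] 0.066
   [0.5941 0.0904] 0.11
  z free [ 0.5955  0.0919 -0.0021]
glue_c ['side', 'top']
   [0.5301 0.0209] 0.209
   [0.5298 0.0203] 0.05
   [0.5322 0.0225] 0.143
  z free [0.5306 0.0226 0.0041]
jar_c ['side', 'top']
   [0.5974 0.0241] 0.135
   [0.5988 0.0212] 0.037
   [0.5959 0.0237] 0.066
  z free [0.5988 0.0248 0.0034]
```

>>> jog_arm(
  xyz=[
    [0,0,-0.2],
    [0,0,-0.2],
    [0.18,-0.195,-0.1],
    [0.18,-0.195,0],
    [0.18,-0.195,0],
  ],
  turn=[
    [0,0,0.052],
    [0,0,0.052],
    [0,0,0],
    [0,0,0],
    [0,0,0],
  ],
  claw=[1,1,1,1,1],
)

```text
time: 4.32
ee_pos: [0.3384, -0.4536, 0.3231]
eef_rot: [3.141, -0.001, 0.062]
ft_force: [-0.2, -0.5, 0.6]
gripper_width: 0.0878
grip_force: 0.0
```

>>> jog_arm(
  xyz=[
    [0.18,-0.195,0],
    [0.18,-0.195,0],
    [0.18,-0.195,0],
    [0.18,-0.195,0],
    [0,0,0],
  ],
  turn=[
    [0,0,0],
    [0,0,0],
    [0,0,0],
    [0,0,0],
    [0,0,0],
  ],
  claw=[1,1,1,1,1],
)

```text
time: 4.95
ee_pos: [0.4743, -0.2858, 0.3227]
eef_rot: [-3.14, -0.001, 0.07]
ft_force: [0.5, -0.3, 0.3]
gripper_width: 0.0877
grip_force: 0.0
```

```bash
cat >> h.py <<'E'
def go(tgt,step=.05):
    "rows (normalised tool axes) from the pose now to world tgt"
    s=observe(); p=np.array(s["ee_pos"]); y=s["eef_rot"][2]; d=np.array(tgt)-p
    v=np.array([np.cos(y)*d[0]+np.sin(y)*d[1],np.sin(y)*d[0]-np.cos(y)*d[1],-d[2]])/.2
    k=int(np.ceil(np.linalg.norm(d)/step)); print("at",p.round(4),np.round(s["eef_rot"],3),"to",np.round(tgt,4),"total",v.round(3),k,"rows of",(v/max(k,1)).round(3))
E
python3 - <<'E'
from h import *
s=observe();print(np.round(s["ee_pos"],4),np.round(s["eef_rot"],3),s["time"])
K,E,c=cal("wrist");print(K.round(1).tolist(),E.round(3).tolist())
cv2.imwrite("pics/w1.png",grab_frame("wrist")[:,:,::-1])
E
```

```text
[ 0.4743 -0.2858  0.3227] [-3.14e+00 -1.00e-03  7.00e-02] 4.95
[[374.4, 0.0, 317.5], [0.0, 374.4, 241.5], [0.0, 0.0, 1.0]] [[0.07, 0.96, 0.271, 0.549], [-0.998, 0.068, 0.017, -0.282], [-0.002, -0.272, 0.962, 0.484], [0.0, 0.0, 0.0, 1.0]]
```

View pics/w1.png

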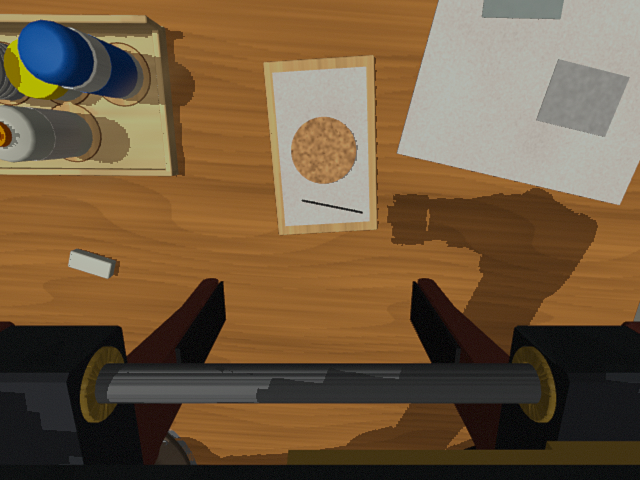

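The coaster is at (324,150) in the wrist view, with the caddy at upper left. Next, its position, and then a wrist view of the caddy.

```bash
cat >> h.py <<'E'
def cork():
    c=cal("wrist"); h=cv2.cvtColor(grab_frame("wrist"),cv2.COLOR_RGB2HSV); d=trace("wrist","board")[0]
    b=cv2.erode(cv2.morphologyEx(d["mask"].astype(np.uint8),cv2.MORPH_CLOSE,np.ones((35,35))),np.ones((17,17)))
    ck=cv2.morphologyEx(((h[...,1]>80)&(b>0)).astype(np.uint8),cv2.MORPH_OPEN,np.ones((7,7)))
    cs,_=cv2.findContours(ck,0,1); e=cv2.fitEllipse(max(cs,key=cv2.contourArea)); print("cork",round(d["p"],2),np.round(e[0],1),np.round(e[1],1))
    o,r=ray("wrist",e[0],c); print(atz("wrist",e[0],.014,c).round(4)); return o,r
E
python3 - <<'E'
from h import *
o,r=cork(); np.save("cork1.npy",np.array([o,r])); go([.50,.025,.36])
E
```

```text
cork 0.78 [320.5 147.8] [64.1 66.2]
[ 0.5333 -0.2885  0.014 ]
at [ 0.4708 -0.2912  0.3226] [3.141e+00 1.000e-03 6.100e-02] to [0.5   0.025 0.36 ] total [ 0.242 -1.569 -0.187] 7 rows of [ 0.035 -0.224 -0.027]
```

>>> jog_arm(
  xyz=[
    [0.035,-0.225,-0.03],
    [0.035,-0.225,-0.03],
    [0.035,-0.225,-0.03],
    [0.035,-0.225,-0.03],
    [0.035,-0.225,-0.03],
  ],
  turn=[
    [0,0,0],
    [0,0,0],
    [0,0,0],
    [0,0,0],
    [0,0,0],
  ],
  claw=[1,1,1,1,1],
)

```text
time: 5.72
ee_pos: [0.4921, -0.0642, 0.353]
eef_rot: [3.141, -0.0, 0.059]
ft_force: [0.7, -0.7, 0.2]
gripper_width: 0.0876
grip_force: 0.0
```

>>> jog_arm(
  xyz=[
    [0.035,-0.225,-0.03],
    [0.035,-0.225,-0.03],
    [0,0,0],
    [0,0,0],
  ],
  turn=[
    [0,0,0],
    [0,0,0],
    [0,0,0],
    [0,0,0],
  ],
  claw=[1,1,1,1],
)

```text
time: 6.22
ee_pos: [0.5008, 0.025, 0.3645]
eef_rot: [3.141, 0.0, 0.059]
ft_force: [0.1, 0.0, -0.4]
gripper_width: 0.0878
grip_force: 0.0
```

```bash
cat > w.py <<'E'
from fit import *
G=dict(can_c=[.601,-.043],tin_c=[.595,.090],glue_c=[.530,.022],jar_c=[.598,.0235])
s=observe();print(np.round(s["ee_pos"],4),np.round(s["eef_rot"],3),s["time"])
c=cal("wrist"); im=grab_frame("wrist"); M={}
for t in G:
    d=trace("wrist",t)
    if d and d[0]["p"]>.4: M[t]=d[0]["mask"]; print(t,np.round(d[0]["xy"]),round(d[0]["p"],2),d[0]["mask"].sum())
out=im[:,:,::-1].copy()
for t in M:
    ig=np.any([M[u] for u in M if u!=t]+[np.zeros((480,640),bool)],0); ig[300:]=True; g=G[t]; m=M[t].astype(float)
    f=lambda v:(np.abs(sil("wrist",t,[v[0],v[1],.008],c)-m)*~ig).sum()/m.sum()
    r=minimize(f,g,method="Nelder-Mead",options=dict(initial_simplex=np.array(g)+np.array([[0,0],[.012,0],[0,.012]]),xatol=2e-4)); print(t,r.x.round(4),round(r.fun,3))
    cs,_=cv2.findContours((sil("wrist",t,[*r.x,.008],c)>.5).astype(np.uint8),0,2); cv2.drawContours(out,cs,-1,(0,0,255),1)
import sys; cv2.imwrite(sys.argv[1],out)
E
python3 w.py pics/w2.png
```

```text
[0.5008 0.025  0.3645] [3.141 0.    0.059] 6.225
can_c [386. 112.] 0.93 2732
tin_c [264. 113.] 0.63 3148
glue_c [322. 176.] 0.92 1955
jar_c [323. 118.] 0.91 2065
can_c [ 0.6022 -0.0452] 0.036
tin_c [0.5943 0.0895] 0.048
glue_c [0.531  0.0216] 0.076
jar_c [0.597  0.0234] 0.077
```

View pics/w2.png

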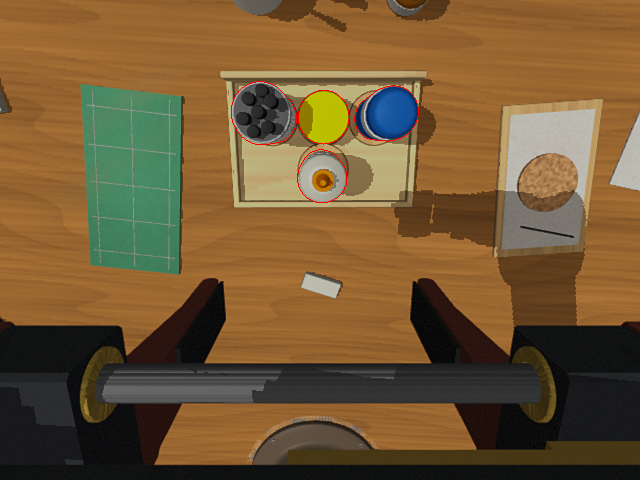

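The fitted outlines lie on all four things: tin (264,113), jar (323,118), can (386,112) and glue (322,176). They agree with the fixed cameras within about 2 mm. The mat is free at (132,180). I take the glue first.

```bash
python3 - <<'E'
from h import *
go([.5305,.0215,.0745])
C=cal("top"); d=boxes_of("top","mug_c"); print(d[0], atz("top",d[0]["xy"],.09,C))
E
```

```text
at [0.5008 0.0258 0.3645] [3.141 0.    0.06 ] to [0.5305 0.0215 0.0745] total [0.147 0.03  1.45 ] 6 rows of [0.024 0.005 0.242]
{'xy': [259.7, 141.9], 'p': 0.93} [0.74506515 0.1120124  0.09      ]
```

>>> jog_arm(
  xyz=[
    [0.07,0.015,0.25],
    [0.077,0.015,0.25],
    [0,0,0.25],
    [0,0,0.25],
    [0,0,0.25],
  ],
  turn=[
    [0,0,0],
    [0,0,0],
    [0,0,0],
    [0,0,0],
    [0,0,0],
  ],
  claw=[1,1,1,1,1],
)

```text
time: 7.15
ee_pos: [0.5306, 0.0225, 0.1132]
eef_rot: [3.142, -0.0, 0.061]
ft_force: [0.2, -0.5, -0.1]
gripper_width: 0.0879
grip_force: 0.0
```

>>> jog_arm(
  xyz=[
    [0,0,0.1],
    [0,0,0.1],
    [0,0,0],
  ],
  turn=[
    [0,0,0],
    [0,0,0],
    [0,0,0],
  ],
  claw=[1,1,1],
)

```text
time: 7.52
ee_pos: [0.5295, 0.0225, 0.0733]
eef_rot: [3.142, 0.003, 0.062]
ft_force: [0.8, 0.4, -0.5]
gripper_width: 0.0879
grip_force: 0.0
```

>>> jog_arm(
  xyz=[
    [0,0,0],
    [0,0,0],
    [0,0,0],
    [0,0,0],
    [0,0,0],
  ],
  turn=[
    [0,0,0],
    [0,0,0],
    [0,0,0],
    [0,0,0],
    [0,0,0],
  ],
  claw=[-1,-1,-1,-1,-1],
)

```text
time: 8.15
ee_pos: [0.5309, 0.0229, 0.0751]
eef_rot: [3.141, -0.001, 0.062]
ft_force: [0.4, -0.7, 3.6]
gripper_width: 0.0535
grip_force: 29.9
```

```bash
python3 - <<'E'
from h import *
s=observe(); print(s["time"],s["gripper_width"],s["grip_force"],s["ft_force"])
go([.419,.284,.155]); go([.419,.284,.0715])
E
```

```text
8.15 0.05346538226289809 29.924959908239543 [ 0.35941712 -0.72588576  3.59807404]
at [0.5309 0.0229 0.0751] [ 3.141e+00 -1.000e-03  6.200e-02] to [0.419 0.284 0.155] total [-0.478 -1.338 -0.399] 6 rows of [-0.08  -0.223 -0.067]
at [0.5309 0.0229 0.0751] [ 3.141e+00 -1.000e-03  6.200e-02] to [0.419  0.284  0.0715] total [-0.478 -1.338  0.018] 6 rows of [-0.08  -0.223  0.003]
```

>>> jog_arm(
  xyz=[
    [0,0,-0.1],
    [0,0,-0.15],
    [0,0,-0.15],
    [-0.06,-0.16,0],
    [-0.06,-0.18,0],
  ],
  turn=[
    [0,0,0],
    [0,0,0],
    [0,0,0],
    [0,0,0],
    [0,0,0],
  ],
  claw=[-1,-1,-1,-1,-1],
)

```text
time: 8.78
ee_pos: [0.502, 0.0895, 0.1547]
eef_rot: [3.141, -0.0, 0.06]
ft_force: [-0.4, 0.9, -2.1]
gripper_width: 0.0531
grip_force: 29.9
```

>>> jog_arm(
  xyz=[
    [-0.08,-0.22,0],
    [-0.08,-0.22,0],
    [-0.08,-0.22,0],
    [-0.06,-0.18,0],
    [-0.06,-0.16,0],
  ],
  turn=[
    [0,0,0],
    [0,0,0],
    [0,0,0],
    [0,0,0],
    [0,0,0],
  ],
  claw=[-1,-1,-1,-1,-1],
)

```text
time: 9.4
ee_pos: [0.417, 0.2858, 0.1543]
eef_rot: [3.141, 0.001, 0.063]
ft_force: [-0.2, 0.4, -1.9]
gripper_width: 0.0528
grip_force: 29.9
```

>>> jog_arm(
  xyz=[
    [0,0,0],
    [0,0,0.15],
    [0,0,0.15],
    [0,0,0.06],
    [0,0,0.02],
  ],
  turn=[
    [0,0,0],
    [0,0,0],
    [0,0,0],
    [0,0,0],
    [0,0,0],
  ],
  claw=[-1,-1,-1,-1,-1],
)

```text
time: 10.02
ee_pos: [0.4182, 0.2839, 0.0782]
eef_rot: [3.141, 0.001, 0.062]
ft_force: [0.2, 0.2, -1.8]
gripper_width: 0.0529
grip_force: 29.9
```

```bash
python3 - <<'E'
from h import *
s=observe(); print(s["time"],s["gripper_width"],s["grip_force"],s["ft_force"])
go([.419,.284,.0715])
cv2.imwrite("pics/s1.png",grab_frame("side")[:,:,::-1])
E
```

```text
10.025 0.05289262582733178 29.908844854217023 [ 0.19192379  0.21086866 -1.82423916]
at [0.4182 0.2839 0.0782] [3.141e+00 1.000e-03 6.200e-02] to [0.419  0.284  0.0715] total [ 0.004 -0.     0.034] 1 rows of [ 0.004 -0.     0.034]
```

View pics/s1.png

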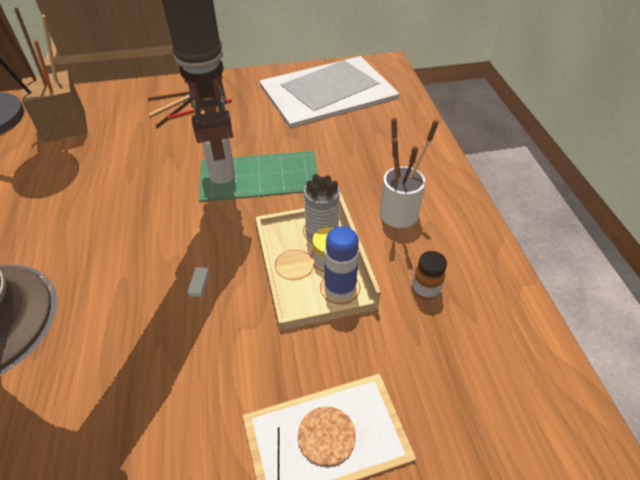

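The glue is held upright over the near end of the mat (218,170), and the other three stand undisturbed. I lower until the force shows contact.

>>> jog_arm(
  xyz=[
    [0,0,0.01],
    [0,0,0.01],
    [0,0,0.01],
    [0,0,0],
    [0,0,0],
  ],
  turn=[
    [0,0,0],
    [0,0,0],
    [0,0,0],
    [0,0,0],
    [0,0,0],
  ],
  claw=[-1,-1,-1,-1,-1],
)

```text
time: 10.7
ee_pos: [0.4181, 0.2846, 0.0727]
eef_rot: [3.142, -0.0, 0.062]
ft_force: [-0.3, 0.4, -1.2]
gripper_width: 0.0534
grip_force: 29.9
```

>>> jog_arm(
  xyz=[
    [0,0,0.005],
    [0,0,0.005],
    [0,0,0],
    [0,0,0],
  ],
  turn=[
    [0,0,0],
    [0,0,0],
    [0,0,0],
    [0,0,0],
  ],
  claw=[-1,-1,-1,-1],
)

```text
time: 11.2
ee_pos: [0.4184, 0.2846, 0.0711]
eef_rot: [-3.142, -0.001, 0.062]
ft_force: [-1.8, -1.8, 5.6]
gripper_width: 0.0537
grip_force: 29.9
```

>>> jog_arm(
  xyz=[
    [0,0,0],
    [0,0,0],
    [0,0,0],
    [0,0,0],
    [0,0,-0.05],
  ],
  turn=[
    [0,0,0],
    [0,0,0],
    [0,0,0],
    [0,0,0],
    [0,0,0],
  ],
  claw=[1,1,1,1,1],
)

```text
time: 11.82
ee_pos: [0.4176, 0.2842, 0.0804]
eef_rot: [3.141, 0.001, 0.062]
ft_force: [-1.0, 1.1, -0.5]
gripper_width: 0.0879
grip_force: 0.0
```

>>> jog_arm(
  xyz=[
    [0,0,-0.15],
    [0,0,-0.2],
    [0,0,-0.2],
    [0.136,0.171,0],
    [0.136,0.171,0],
  ],
  turn=[
    [0,0,0],
    [0,0,0],
    [0,0,0],
    [0,0,0],
    [0,0,0],
  ],
  claw=[1,1,1,1,1],
)

```text
time: 12.45
ee_pos: [0.4775, 0.2195, 0.1923]
eef_rot: [-3.141, -0.002, 0.064]
ft_force: [-0.1, -0.0, -0.7]
gripper_width: 0.0882
grip_force: 0.0
```

>>> jog_arm(
  xyz=[
    [0.136,0.171,0],
    [0.136,0.171,0],
    [0.136,0.171,0],
    [0.136,0.171,0],
    [0,0,0],
  ],
  turn=[
    [0,0,0],
    [0,0,0],
    [0,0,0],
    [0,0,0],
    [0,0,0],
  ],
  claw=[1,1,1,1,1],
)

```text
time: 13.08
ee_pos: [0.5955, 0.086, 0.1908]
eef_rot: [3.14, -0.0, 0.056]
ft_force: [-0.6, 1.1, -1.5]
gripper_width: 0.0877
grip_force: 0.0
```

```bash
python3 - <<'E'
from fit import *
go([.5945,.0895,.0745])
s=observe(); print(s["time"],s["gripper_width"])
c=cal("side"); f=grab_frame("side"); d=trace("side","glue_c")[0]; m=d["mask"].astype(float); print(d["p"],d["xy"])
r=minimize(lambda v:np.abs(sil("side","glue_c",[v[0],v[1],.004],c)-m).sum()/m.sum(),[.418,.284],method="Nelder-Mead",options=dict(initial_simplex=[[.418,.284],[.43,.284],[.418,.296]])); print(r.x,r.fun)
E
```

```text
at [0.5955 0.086  0.1908] [ 3.14  -0.     0.056] to [0.5945 0.0895 0.0745] total [-0.004 -0.018  0.581] 3 rows of [-0.001 -0.006  0.194]
13.075 0.0877393309483483Traceback (most recent call last):
  File "<stdin>", line 4, in <module>
IndexError: list index out of range
```

>>> jog_arm(
  xyz=[
    [-0.004,-0.015,0],
    [0,0,0.19],
    [0,0,0.19],
    [0,0,0.14],
    [0,0,0.06],
  ],
  turn=[
    [0,0,0],
    [0,0,0],
    [0,0,0],
    [0,0,0],
    [0,0,0],
  ],
  claw=[1,1,1,1,1],
)

```text
time: 13.8
ee_pos: [0.5914, 0.0941, 0.0735]
eef_rot: [-3.141, 0.002, 0.064]
ft_force: [0.6, -0.7, 0.8]
gripper_width: 0.0881
grip_force: 0.0
```

>>> jog_arm(
  xyz=[
    [0,0,0],
    [0,0,0],
    [0,0,0],
    [0,0,0],
    [0,0,0],
  ],
  turn=[
    [0,0,0],
    [0,0,0],
    [0,0,0],
    [0,0,0],
    [0,0,0],
  ],
  claw=[1,-1,-1,-1,-1],
)

```text
time: 14.42
ee_pos: [0.5934, 0.0925, 0.0754]
eef_rot: [3.141, -0.001, 0.062]
ft_force: [-0.2, -1.3, 4.6]
gripper_width: 0.0617
grip_force: 30.0
```

```bash
python3 - <<'E'
from h import *
s=observe(); print(s["time"],s["gripper_width"],s["grip_force"],s["ft_force"])
go([.494,.280,.0715])
E
```

```text
14.425 0.06165256041526708 29.98373955488205 [-0.22434313 -1.26567947  4.57996192]
at [0.5934 0.0925 0.0754] [ 3.141e+00 -1.000e-03  6.200e-02] to [0.494  0.28   0.0715] total [-0.438 -0.966  0.02 ] 5 rows of [-0.088 -0.193  0.004]
```

>>> jog_arm(
  xyz=[
    [0,0,-0.1],
    [0,0,-0.15],
    [0,0,-0.15],
    [-0.06,-0.13,0],
    [-0.08,-0.18,0],
  ],
  turn=[
    [0,0,0],
    [0,0,0],
    [0,0,0],
    [0,0,0],
    [0,0,0],
  ],
  claw=[-1,-1,-1,-1,-1],
)

```text
time: 15.05
ee_pos: [0.5609, 0.1525, 0.1546]
eef_rot: [3.141, -0.0, 0.059]
ft_force: [0.0, 1.1, -2.0]
gripper_width: 0.0616
grip_force: 30.0
```

>>> jog_arm(
  xyz=[
    [-0.1,-0.22,0],
    [-0.09,-0.2,0],
    [-0.07,-0.156,0],
    [-0.038,-0.08,0],
    [0,0,0],
  ],
  turn=[
    [0,0,0],
    [0,0,0],
    [0,0,0],
    [0,0,0],
    [0,0,0],
  ],
  claw=[-1,-1,-1,-1,-1],
)

```text
time: 15.68
ee_pos: [0.4928, 0.2808, 0.1545]
eef_rot: [3.142, 0.0, 0.064]
ft_force: [0.1, -0.4, -1.5]
gripper_width: 0.0617
grip_force: 30.0
```

>>> jog_arm(
  xyz=[
    [0,0,0.15],
    [0,0,0.15],
    [0,0,0.08],
    [0,0,0.02],
    [0,0,0],
  ],
  turn=[
    [0,0,0],
    [0,0,0],
    [0,0,0],
    [0,0,0],
    [0,0,0],
  ],
  claw=[-1,-1,-1,-1,-1],
)

```text
time: 16.3
ee_pos: [0.494, 0.28, 0.0751]
eef_rot: [-3.141, -0.001, 0.062]
ft_force: [1.1, -0.1, -1.8]
gripper_width: 0.0619
grip_force: 30.0
```

>>> jog_arm(
  xyz=[
    [0,0,0.01],
    [0,0,0],
    [0,0,0],
    [0,0,0],
  ],
  turn=[
    [0,0,0],
    [0,0,0],
    [0,0,0],
    [0,0,0],
  ],
  claw=[-1,-1,-1,-1],
)

```text
time: 16.8
ee_pos: [0.4934, 0.2803, 0.0728]
eef_rot: [-3.142, -0.0, 0.062]
ft_force: [0.2, -0.2, -2.0]
gripper_width: 0.0617
grip_force: 30.0
```

Another 1.5 mm down should touch.

>>> jog_arm(
  xyz=[
    [0,0,0.007],
    [0,0,0.003],
    [0,0,0],
    [0,0,0],
  ],
  turn=[
    [0,0,0],
    [0,0,0],
    [0,0,0],
    [0,0,0],
  ],
  claw=[-1,-1,-1,-1],
)

```text
time: 17.3
ee_pos: [0.4936, 0.2803, 0.0714]
eef_rot: [3.142, -0.001, 0.062]
ft_force: [-1.5, -1.1, 5.9]
gripper_width: 0.0618
grip_force: 30.0
```

>>> jog_arm(
  xyz=[
    [0,0,0],
    [0,0,0],
    [0,0,0],
    [0,0,0],
    [0,0,-0.05],
  ],
  turn=[
    [0,0,0],
    [0,0,0],
    [0,0,0],
    [0,0,0],
    [0,0,0],
  ],
  claw=[1,1,1,1,1],
)

```text
time: 17.92
ee_pos: [0.4928, 0.2799, 0.0803]
eef_rot: [3.141, 0.001, 0.062]
ft_force: [-0.6, 0.7, 0.4]
gripper_width: 0.088
grip_force: 0.0
```

>>> jog_arm(
  xyz=[
    [0,0,-0.15],
    [0,0,-0.2],
    [0,0,-0.2],
    [0.055,0.207,0],
    [0.055,0.207,0],
  ],
  turn=[
    [0,0,0],
    [0,0,0],
    [0,0,0],
    [0,0,0],
    [0,0,0],
  ],
  claw=[1,1,1,1,1],
)

```text
time: 18.55
ee_pos: [0.5209, 0.1986, 0.1922]
eef_rot: [-3.141, -0.002, 0.064]
ft_force: [0.3, 0.0, -0.4]
gripper_width: 0.0876
grip_force: 0.0
```

>>> jog_arm(
  xyz=[
    [0.055,0.207,0],
    [0.055,0.207,0],
    [0.055,0.207,0],
    [0.055,0.207,0],
    [0.055,0.207,0],
  ],
  turn=[
    [0,0,0],
    [0,0,0],
    [0,0,0],
    [0,0,0],
    [0,0,0],
  ],
  claw=[1,1,1,1,1],
)

```text
time: 19.18
ee_pos: [0.5886, -0.0055, 0.1915]
eef_rot: [-3.142, -0.001, 0.062]
ft_force: [1.2, 0.7, 0.2]
gripper_width: 0.0879
grip_force: 0.0
```

>>> jog_arm(
  xyz=[
    [0.055,0.207,0],
    [0,0,0],
    [0,0,0],
    [0,0,0],
  ],
  turn=[
    [0,0,0],
    [0,0,0],
    [0,0,0],
    [0,0,0],
  ],
  claw=[1,1,1,1],
)

```text
time: 19.68
ee_pos: [0.6015, -0.0431, 0.191]
eef_rot: [-3.141, -0.0, 0.064]
ft_force: [-0.1, 0.6, -0.5]
gripper_width: 0.0877
grip_force: 0.0
```

```bash
python3 - <<'E'
from h import *
go([.602,-.0445,.0745])
cv2.imwrite("pics/t2.png",grab_frame("top")[:,:,::-1])
E
```

```text
at [ 0.6015 -0.0431  0.191 ] [-3.141 -0.     0.064] to [ 0.602  -0.0445  0.0745] total [0.002 0.007 0.582] 3 rows of [0.001 0.002 0.194]
```

View pics/t2.png

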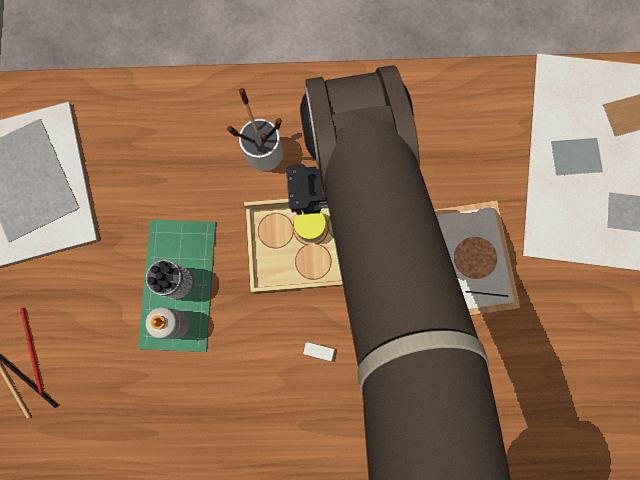

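The tin (165,280) and the glue (160,323) stand on the mat, and their empty rings show at (276,231) and (313,262). Now the can.

>>> jog_arm(
  xyz=[
    [0.002,0.006,0.19],
    [0,0,0.19],
    [0,0,0.14],
    [0,0,0.06],
    [0,0,0],
  ],
  turn=[
    [0,0,0],
    [0,0,0],
    [0,0,0],
    [0,0,0],
    [0,0,0],
  ],
  claw=[1,1,1,1,1],
)

```text
time: 20.35
ee_pos: [0.602, -0.0454, 0.0745]
eef_rot: [-3.141, 0.001, 0.063]
ft_force: [0.2, 0.4, 1.5]
gripper_width: 0.0878
grip_force: 0.0
```

>>> jog_arm(
  xyz=[
    [0,0,0],
    [0,0,0],
    [0,0,0],
    [0,0,0],
    [0,0,0],
  ],
  turn=[
    [0,0,0],
    [0,0,0],
    [0,0,0],
    [0,0,0],
    [0,0,0],
  ],
  claw=[1,-1,-1,-1,-1],
)

```text
time: 20.98
ee_pos: [0.6023, -0.0459, 0.0748]
eef_rot: [-3.141, -0.0, 0.062]
ft_force: [-0.5, 0.4, 0.9]
gripper_width: 0.0538
grip_force: 29.9
```

```bash
python3 - <<'E'
from h import *
c=cal("top"); print(atz("top",(276,231),.008,c),atz("top",(313,262),.008,c))
go([.569,.276,.0715])
E
```

```text
[0.59218721 0.09027756 0.008     ] [0.53012483 0.01954481 0.008     ]
at [ 0.6023 -0.0459  0.0748] [-3.141 -0.     0.062] to [0.569  0.276  0.0715] total [-0.066 -1.617  0.016] 7 rows of [-0.009 -0.231  0.002]
```

>>> jog_arm(
  xyz=[
    [0,0,-0.1],
    [0,0,-0.15],
    [0,0,-0.15],
    [-0.005,-0.13,0],
    [-0.007,-0.18,0],
  ],
  turn=[
    [0,0,0],
    [0,0,0],
    [0,0,0],
    [0,0,0],
    [0,0,0],
  ],
  claw=[-1,-1,-1,-1,-1],
)

```text
time: 21.6
ee_pos: [0.5958, 0.0149, 0.1547]
eef_rot: [3.141, -0.0, 0.059]
ft_force: [-0.2, 0.0, -1.9]
gripper_width: 0.0538
grip_force: 29.9
```

>>> jog_arm(
  xyz=[
    [-0.01,-0.22,0],
    [-0.01,-0.22,0],
    [-0.01,-0.22,0],
    [-0.01,-0.22,0],
    [-0.008,-0.2,0],
  ],
  turn=[
    [0,0,0],
    [0,0,0],
    [0,0,0],
    [0,0,0],
    [0,0,0],
  ],
  claw=[-1,-1,-1,-1,-1],
)

```text
time: 22.22
ee_pos: [0.5723, 0.2321, 0.1542]
eef_rot: [3.141, 0.001, 0.063]
ft_force: [-0.5, -0.4, -2.4]
gripper_width: 0.0537
grip_force: 29.9
```

>>> jog_arm(
  xyz=[
    [-0.004,-0.15,0],
    [-0.002,-0.077,0],
    [0,0,0],
    [0,0,0.15],
    [0,0,0.15],
  ],
  turn=[
    [0,0,0],
    [0,0,0],
    [0,0,0],
    [0,0,0],
    [0,0,0],
  ],
  claw=[-1,-1,-1,-1,-1],
)

```text
time: 22.85
ee_pos: [0.57, 0.2734, 0.0942]
eef_rot: [3.14, -0.001, 0.06]
ft_force: [-0.5, 0.5, -1.8]
gripper_width: 0.0537
grip_force: 29.9
```

>>> jog_arm(
  xyz=[
    [0,0,0.08],
    [0,0,0.02],
    [0,0,0.01],
    [0,0,0],
    [0,0,0],
  ],
  turn=[
    [0,0,0],
    [0,0,0],
    [0,0,0],
    [0,0,0],
    [0,0,0],
  ],
  claw=[-1,-1,-1,-1,-1],
)

```text
time: 23.48
ee_pos: [0.5694, 0.2761, 0.0734]
eef_rot: [-3.141, -0.001, 0.062]
ft_force: [-0.5, 0.6, -2.2]
gripper_width: 0.0535
grip_force: 29.9
```

>>> jog_arm(
  xyz=[
    [0,0,0.007],
    [0,0,0.005],
    [0,0,0],
    [0,0,0],
  ],
  turn=[
    [0,0,0],
    [0,0,0],
    [0,0,0],
    [0,0,0],
  ],
  claw=[-1,-1,-1,-1],
)

```text
time: 23.98
ee_pos: [0.5692, 0.276, 0.0707]
eef_rot: [-3.141, -0.001, 0.062]
ft_force: [-0.3, -0.5, 4.4]
gripper_width: 0.0534
grip_force: 29.9
```

>>> jog_arm(
  xyz=[
    [0,0,0],
    [0,0,0],
    [0,0,0],
    [0,0,0],
    [0,0,-0.05],
  ],
  turn=[
    [0,0,0],
    [0,0,0],
    [0,0,0],
    [0,0,0],
    [0,0,0],
  ],
  claw=[1,1,1,1,1],
)

```text
time: 24.6
ee_pos: [0.5684, 0.2756, 0.0798]
eef_rot: [3.141, 0.002, 0.062]
ft_force: [-0.2, -0.2, -0.7]
gripper_width: 0.088
grip_force: 0.0
```

>>> jog_arm(
  xyz=[
    [0,0,-0.15],
    [0,0,-0.2],
    [0,0,-0.2],
    [0.009,0.181,0],
    [0.009,0.181,0],
  ],
  turn=[
    [0,0,0],
    [0,0,0],
    [0,0,0],
    [0,0,0],
    [0,0,0],
  ],
  claw=[1,1,1,1,1],
)

```text
time: 25.22
ee_pos: [0.5774, 0.2036, 0.1918]
eef_rot: [-3.141, -0.002, 0.063]
ft_force: [-0.2, -0.6, 0.0]
gripper_width: 0.0879
grip_force: 0.0
```

>>> jog_arm(
  xyz=[
    [0.009,0.181,0],
    [0.009,0.181,0],
    [0.009,0.181,0],
    [0.009,0.181,0],
    [0.009,0.181,0],
  ],
  turn=[
    [0,0,0],
    [0,0,0],
    [0,0,0],
    [0,0,0],
    [0,0,0],
  ],
  claw=[1,1,1,1,1],
)

```text
time: 25.85
ee_pos: [0.5974, 0.0227, 0.1912]
eef_rot: [-3.142, -0.001, 0.062]
ft_force: [0.7, 0.6, -0.0]
gripper_width: 0.0878
grip_force: 0.0
```

>>> jog_arm(
  xyz=[
    [0,0,0],
    [0,0,0],
  ],
  turn=[
    [0,0,0],
    [0,0,0],
  ],
  claw=[1,1],
)

```text
time: 26.1
ee_pos: [0.5973, 0.0247, 0.1908]
eef_rot: [-3.141, -0.001, 0.063]
ft_force: [-0.4, -0.4, -0.6]
gripper_width: 0.088
grip_force: 0.0
```

```bash
python3 - <<'E'
from fit import *
go([.5973,.0235,.024])
cv2.imwrite("pics/t3.png",grab_frame("top")[:,:,::-1])
c=cal("top")
for t,g in (("can_c",[.569,.276]),("tin_c",[.4935,.28]),("glue_c",[.418,.2845])):
    d=trace("top",t)
    if not d: print(t,"none"); continue
    m=d[0]["mask"].astype(float); r=minimize(lambda v:np.abs(sil("top",t,[v[0],v[1],.004],c)-m).sum()/m.sum(),g,method="Nelder-Mead",options=dict(initial_simplex=np.array(g)+[[0,0],[.01,0],[0,.01]])); print(t,d[0]["p"],r.x.round(4),round(r.fun,3))
E
```

```text
at [0.5973 0.0247 0.1908] [-3.141e+00 -1.000e-03  6.300e-02] to [0.5973 0.0235 0.024 ] total [-0.     0.006  0.834] 4 rows of [-0.     0.002  0.209]
can_c 0.7 [0.5699 0.2787] 0.066
tin_c 0.85 [0.495  0.2804] 0.106
glue_c 0.74 [0.418  0.2838] 0.101
```

View pics/t3.png

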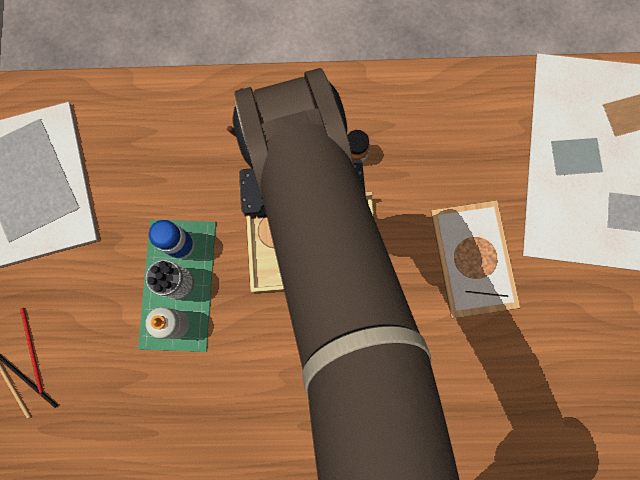

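All three stand on the mat: can (168,237), tin (167,280) and glue (160,323). The arm is above the jar, so I go down to it.

>>> jog_arm(
  xyz=[
    [0,0.005,0.2],
    [0,0,0.2],
    [0,0,0.2],
    [0,0,0.12],
    [0,0,0],
  ],
  turn=[
    [0,0,0],
    [0,0,0],
    [0,0,0],
    [0,0,0],
    [0,0,0],
  ],
  claw=[1,1,1,1,1],
)

```text
time: 26.92
ee_pos: [0.5958, 0.0236, 0.0445]
eef_rot: [-3.141, 0.004, 0.063]
ft_force: [-0.4, 0.1, -0.1]
gripper_width: 0.088
grip_force: 0.0
```

>>> jog_arm(
  xyz=[
    [0,0,0.08],
    [0,0,0.03],
    [0,0,0],
    [0,0,0],
  ],
  turn=[
    [0,0,0],
    [0,0,0],
    [0,0,0],
    [0,0,0],
  ],
  claw=[1,1,1,1],
)

```text
time: 27.42
ee_pos: [0.5977, 0.0228, 0.0248]
eef_rot: [3.142, -0.001, 0.062]
ft_force: [0.3, 0.4, 0.9]
gripper_width: 0.0877
grip_force: 0.0
```

>>> jog_arm(
  xyz=[
    [0,0,0],
    [0,0,0],
    [0,0,0],
    [0,0,0],
    [0,0,0],
  ],
  turn=[
    [0,0,0],
    [0,0,0],
    [0,0,0],
    [0,0,0],
    [0,0,0],
  ],
  claw=[-1,-1,-1,-1,-1],
)

```text
time: 28.05
ee_pos: [0.5974, 0.0228, 0.0244]
eef_rot: [-3.142, -0.0, 0.062]
ft_force: [-0.7, 0.6, 1.7]
gripper_width: 0.0589
grip_force: 30.0
```

>>> jog_arm(
  xyz=[
    [0,0,-0.1],
    [0,0,-0.2],
    [0,0,-0.2],
    [0,0,-0.1],
    [0,0,0],
  ],
  turn=[
    [0,0,0],
    [0,0,0],
    [0,0,0],
    [0,0,0],
    [0,0,0],
  ],
  claw=[-1,-1,-1,-1,-1],
)

```text
time: 28.68
ee_pos: [0.5984, 0.0228, 0.1468]
eef_rot: [3.141, -0.004, 0.062]
ft_force: [-0.9, 0.7, -3.0]
gripper_width: 0.0597
grip_force: 30.0
```

```bash
python3 - <<'E'
from h import *
go([.533,-.2885,.144])
E
```

```text
at [0.5984 0.0228 0.1468] [ 3.141 -0.004  0.062] to [ 0.533  -0.2885  0.144 ] total [-0.423  1.533  0.014] 7 rows of [-0.06   0.219  0.002]
```

>>> jog_arm(
  xyz=[
    [-0.03,0.12,0],
    [-0.06,0.21,0],
    [-0.06,0.22,0],
    [-0.06,0.22,0],
    [-0.06,0.22,0],
  ],
  turn=[
    [0,0,0],
    [0,0,0],
    [0,0,0],
    [0,0,0],
    [0,0,0],
  ],
  claw=[-1,-1,-1,-1,-1],
)

```text
time: 29.3
ee_pos: [0.5545, -0.1795, 0.1432]
eef_rot: [-3.141, 0.002, 0.062]
ft_force: [-0.1, -0.2, -2.3]
gripper_width: 0.0594
grip_force: 30.0
```

>>> jog_arm(
  xyz=[
    [-0.06,0.22,0],
    [-0.055,0.2,0],
    [-0.04,0.123,0],
    [0,0,0],
    [0,0,0],
  ],
  turn=[
    [0,0,0],
    [0,0,0],
    [0,0,0],
    [0,0,0],
    [0,0,0],
  ],
  claw=[-1,-1,-1,-1,-1],
)

```text
time: 29.92
ee_pos: [0.5314, -0.2871, 0.1435]
eef_rot: [-3.14, 0.001, 0.063]
ft_force: [-0.1, -0.6, -1.6]
gripper_width: 0.0596
grip_force: 30.0
```

```bash
python3 - <<'E'
from h import *
go([.5325,-.2885,.0305])
cv2.imwrite("pics/s3.png",grab_frame("side")[:,:,::-1])
E
```

```text
at [ 0.5314 -0.2871  0.1435] [-3.14e+00  1.00e-03  6.30e-02] to [ 0.5325 -0.2885  0.0305] total [0.005 0.007 0.565] 3 rows of [0.002 0.002 0.188]
```

View pics/s3.png

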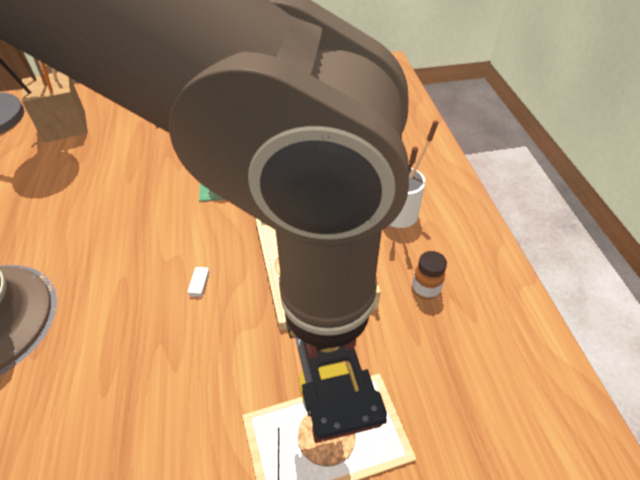

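The gripper with the jar is above the coaster (327,430), and the bystanders have not moved. I lower it.

>>> jog_arm(
  xyz=[
    [0.005,0.007,0.15],
    [0,0,0.18],
    [0,0,0.13],
    [0,0,0.06],
    [0,0,0.02],
  ],
  turn=[
    [0,0,0],
    [0,0,0],
    [0,0,0],
    [0,0,0],
    [0,0,0],
  ],
  claw=[-1,-1,-1,-1,-1],
)

```text
time: 30.6
ee_pos: [0.5329, -0.2889, 0.036]
eef_rot: [-3.141, 0.0, 0.063]
ft_force: [0.8, -0.3, -1.8]
gripper_width: 0.0595
grip_force: 30.0
```

>>> jog_arm(
  xyz=[
    [0,0,0.01],
    [0,0,0],
    [0,0,0],
    [0,0,0],
  ],
  turn=[
    [0,0,0],
    [0,0,0],
    [0,0,0],
    [0,0,0],
  ],
  claw=[-1,-1,-1,-1],
)

```text
time: 31.1
ee_pos: [0.5328, -0.2901, 0.0347]
eef_rot: [3.141, -0.001, 0.062]
ft_force: [-0.9, -0.2, -1.5]
gripper_width: 0.0592
grip_force: 30.0
```

>>> jog_arm(
  xyz=[
    [0,0,0.01],
    [0,0,0.006],
    [0,0,0.005],
    [0,0,0],
    [0,0,0],
  ],
  turn=[
    [0,0,0],
    [0,0,0],
    [0,0,0],
    [0,0,0],
    [0,0,0],
  ],
  claw=[-1,-1,-1,-1,-1],
)

```text
time: 31.72
ee_pos: [0.5325, -0.2899, 0.0304]
eef_rot: [3.141, 0.0, 0.062]
ft_force: [-2.8, 1.4, 5.2]
gripper_width: 0.0591
grip_force: 30.0
```

>>> jog_arm(
  xyz=[
    [0,0,0],
    [0,0,0],
    [0,0,0],
    [0,0,0],
    [0,0,-0.05],
  ],
  turn=[
    [0,0,0],
    [0,0,0],
    [0,0,0],
    [0,0,0],
    [0,0,0],
  ],
  claw=[1,1,1,1,1],
)

```text
time: 32.35
ee_pos: [0.5321, -0.2896, 0.0397]
eef_rot: [-3.141, 0.001, 0.062]
ft_force: [-0.9, 0.3, 0.2]
gripper_width: 0.0879
grip_force: 0.0
```

>>> jog_arm(
  xyz=[
    [0,0,-0.2],
    [0,0,-0.25],
    [0,0,-0.25],
    [-0.1,0,-0.25],
    [-0.2,0,-0.1],
  ],
  turn=[
    [0,0,0],
    [0,0,0],
    [0,0,0],
    [0,0,0],
    [0,0,0],
  ],
  claw=[1,1,1,1,1],
)

```text
time: 32.98
ee_pos: [0.4742, -0.2935, 0.2539]
eef_rot: [3.139, -0.005, 0.064]
ft_force: [0.1, -0.7, -1.1]
gripper_width: 0.088
grip_force: 0.0
```

>>> jog_arm(
  xyz=[
    [0,0,0],
    [0,0,0],
  ],
  turn=[
    [0,0,0],
    [0,0,0],
  ],
  claw=[1,1],
)

```text
time: 33.22
ee_pos: [0.473, -0.2934, 0.2503]
eef_rot: [3.141, -0.001, 0.062]
ft_force: [0.8, -0.3, 0.5]
gripper_width: 0.0877
grip_force: 0.0
```

```bash
python3 - <<'E'
from fit import *
s=observe(); print(s["time"]); c=cal("wrist"); im=grab_frame("wrist"); cv2.imwrite("pics/w3.png",im[:,:,::-1])
d=trace("wrist","jar_c")[0]; m=d["mask"].astype(float); g=[.5325,-.289]
r=minimize(lambda v:np.abs(sil("wrist","jar_c",[v[0],v[1],.014],c)-m).sum()/m.sum(),g,method="Nelder-Mead",options=dict(initial_simplex=np.array(g)+[[0,0],[.01,0],[0,.01]])); print("jar",d["p"],r.x.round(4),round(r.fun,3))
go([.5692,.276,.25])
E
```

```text
33.225Traceback (most recent call last):
  File "<stdin>", line 3, in <module>
IndexError: list index out of range
```

View pics/w3.png

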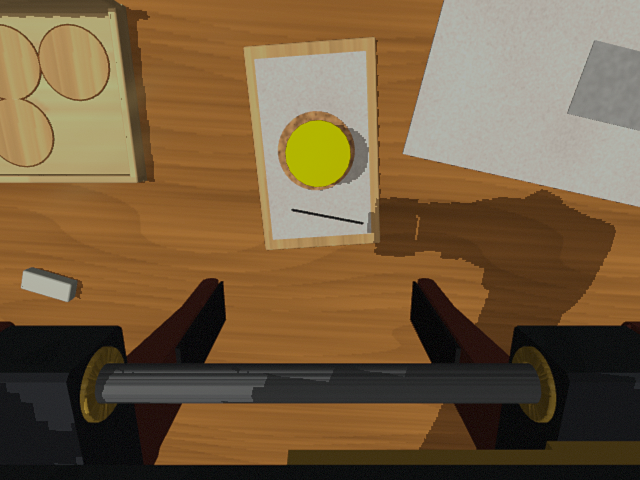

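The jar stands upright on the coaster, with the lid centre near (318,154). I check the centring from the pixels.

```bash
python3 - <<'E'
from h import *
c=cal("wrist"); h=cv2.cvtColor(cv2.imread("pics/w3.png"),cv2.COLOR_BGR2HSV)
yl=((abs(h[...,0].astype(int)-29)<4)&(h[...,1]>240)).astype(np.uint8); yl[250:]=0
cs,_=cv2.findContours(yl,0,1); e=cv2.fitEllipse(max(cs,key=cv2.contourArea)); print(e); print("lid",atz("wrist",e[0],.064,c).round(4))
p=[atz("wrist",u,.014,c).round(4) for u in ((278,152),(317,111),(355,152))]; print("cork edges",p)
C,r=cv2.minEnclosingCircle(np.array([q[:2] for q in p],np.float32)); 
A=np.array([[2*q[0],2*q[1],1] for q in p]); s=np.linalg.solve(A,[q[0]**2+q[1]**2 for q in p]); print("cork centre",s[:2].round(4))
go([.5692,.276,.25])
E
```

```text
((317.6752624511719, 153.0773162841797), (64.03327178955078, 65.64295196533203), 1.5447989702224731)
lid [ 0.5329 -0.2897  0.064 ]
cork edges [array([ 0.5291, -0.2489,  0.014 ]), array([ 0.5715, -0.2865,  0.014 ]), array([ 0.5341, -0.3281,  0.014 ])]
cork centre [ 0.5319 -0.2885]
at [ 0.4732 -0.293   0.2494] [-3.141e+00  1.000e-03  6.300e-02] to [0.5692 0.276  0.25  ] total [ 0.658 -2.809 -0.003] 12 rows of [ 0.055 -0.234 -0.   ]
```

The jar sits within 2 mm of the centre. Now I bring back the can.

>>> jog_arm(
  xyz=[
    [0.055,-0.234,0],
    [0.055,-0.234,0],
    [0.055,-0.234,0],
    [0.055,-0.234,0],
    [0.055,-0.234,0],
  ],
  turn=[
    [0,0,0],
    [0,0,0],
    [0,0,0],
    [0,0,0],
    [0,0,0],
  ],
  claw=[1,1,1,1,1],
)

```text
time: 33.95
ee_pos: [0.5134, -0.0543, 0.2492]
eef_rot: [-3.141, 0.001, 0.063]
ft_force: [0.8, -0.9, 0.2]
gripper_width: 0.088
grip_force: 0.0
```

>>> jog_arm(
  xyz=[
    [0.055,-0.234,0],
    [0.055,-0.234,0],
    [0.055,-0.234,0],
    [0.055,-0.234,0],
    [0.055,-0.234,0],
  ],
  turn=[
    [0,0,0],
    [0,0,0],
    [0,0,0],
    [0,0,0],
    [0,0,0],
  ],
  claw=[1,1,1,1,1],
)

```text
time: 34.58
ee_pos: [0.5535, 0.1826, 0.2489]
eef_rot: [-3.141, 0.002, 0.063]
ft_force: [0.2, 0.5, 0.3]
gripper_width: 0.0879
grip_force: 0.0
```

>>> jog_arm(
  xyz=[
    [0.055,-0.234,0],
    [0.053,-0.235,0],
    [0,0,0],
    [0,0,0],
    [0,0,0],
  ],
  turn=[
    [0,0,0],
    [0,0,0],
    [0,0,0],
    [0,0,0],
    [0,0,0],
  ],
  claw=[1,1,1,1,1],
)

```text
time: 35.2
ee_pos: [0.5695, 0.2738, 0.2496]
eef_rot: [3.141, 0.0, 0.06]
ft_force: [-0.3, -0.1, -0.6]
gripper_width: 0.0884
grip_force: 0.0
```

```bash
python3 -c "
from h import *
go([.5692,.276,.0707])"
```

```text
at [0.5695 0.2738 0.2496] [3.141 0.    0.06 ] to [0.5692 0.276  0.0707] total [-0.001 -0.011  0.895] 4 rows of [-0.    -0.003  0.224]
```

>>> jog_arm(
  xyz=[
    [0,-0.005,0.22],
    [0,0,0.22],
    [0,0,0.2],
    [0,0,0.15],
    [0,0,0.08],
  ],
  turn=[
    [0,0,0],
    [0,0,0],
    [0,0,0],
    [0,0,0],
    [0,0,0],
  ],
  claw=[1,1,1,1,1],
)

```text
time: 35.83
ee_pos: [0.5689, 0.2745, 0.0746]
eef_rot: [3.14, 0.002, 0.06]
ft_force: [-0.1, 0.7, 0.1]
gripper_width: 0.0882
grip_force: 0.0
```

>>> jog_arm(
  xyz=[
    [0,0,0.025],
    [0,0,0],
    [0,0,0],
    [0,0,0],
  ],
  turn=[
    [0,0,0],
    [0,0,0],
    [0,0,0],
    [0,0,0],
  ],
  claw=[1,1,1,1],
)

```text
time: 36.33
ee_pos: [0.5696, 0.2766, 0.072]
eef_rot: [-3.141, -0.001, 0.062]
ft_force: [0.3, 0.6, 0.5]
gripper_width: 0.0879
grip_force: 0.0
```

>>> jog_arm(
  xyz=[
    [0,0,0],
    [0,0,0],
    [0,0,0],
    [0,0,0],
    [0,0,0],
  ],
  turn=[
    [0,0,0],
    [0,0,0],
    [0,0,0],
    [0,0,0],
    [0,0,0],
  ],
  claw=[-1,-1,-1,-1,-1],
)

```text
time: 36.95
ee_pos: [0.5691, 0.2764, 0.071]
eef_rot: [-3.141, -0.0, 0.062]
ft_force: [0.1, -0.7, -0.2]
gripper_width: 0.0537
grip_force: 30.0
```

```bash
python3 -c "
from h import *
go([.6020,-.0450,.0745])"
```

```text
at [0.5691 0.2764 0.071 ] [-3.141 -0.     0.062] to [ 0.602  -0.045   0.0745] total [ 0.064  1.614 -0.017] 7 rows of [ 0.009  0.231 -0.002]
```

>>> jog_arm(
  xyz=[
    [0,0,-0.1],
    [0,0,-0.15],
    [0,0,-0.15],
    [0.005,0.13,0],
    [0.007,0.18,0],
  ],
  turn=[
    [0,0,0],
    [0,0,0],
    [0,0,0],
    [0,0,0],
    [0,0,0],
  ],
  claw=[-1,-1,-1,-1,-1],
)

```text
time: 37.58
ee_pos: [0.5754, 0.2152, 0.1529]
eef_rot: [-3.141, -0.002, 0.064]
ft_force: [0.2, -0.4, -1.7]
gripper_width: 0.0537
grip_force: 30.0
```

>>> jog_arm(
  xyz=[
    [0.01,0.22,0],
    [0.01,0.22,0],
    [0.01,0.22,0],
    [0.01,0.22,0],
    [0.006,0.2,0],
  ],
  turn=[
    [0,0,0],
    [0,0,0],
    [0,0,0],
    [0,0,0],
    [0,0,0],
  ],
  claw=[-1,-1,-1,-1,-1],
)

```text
time: 38.2
ee_pos: [0.5982, -0.0023, 0.1524]
eef_rot: [3.141, -0.001, 0.062]
ft_force: [0.6, 1.0, -1.7]
gripper_width: 0.0532
grip_force: 30.0
```

>>> jog_arm(
  xyz=[
    [0.004,0.15,0],
    [0.002,0.074,0],
    [0,0,0],
    [0,0,0.15],
    [0,0,0.15],
  ],
  turn=[
    [0,0,0],
    [0,0,0],
    [0,0,0],
    [0,0,0],
    [0,0,0],
  ],
  claw=[-1,-1,-1,-1,-1],
)

```text
time: 38.83
ee_pos: [0.6023, -0.0426, 0.0911]
eef_rot: [-3.141, -0.001, 0.064]
ft_force: [-0.5, -0.0, -1.9]
gripper_width: 0.0538
grip_force: 30.0
```

>>> jog_arm(
  xyz=[
    [0,0,0.05],
    [0,0,0.015],
    [0,0,0.01],
    [0,0,0],
    [0,0,0],
  ],
  turn=[
    [0,0,0],
    [0,0,0],
    [0,0,0],
    [0,0,0],
    [0,0,0],
  ],
  claw=[-1,-1,-1,-1,-1],
)

```text
time: 39.45
ee_pos: [0.6023, -0.0452, 0.0767]
eef_rot: [3.141, -0.001, 0.062]
ft_force: [-0.3, 0.7, -1.8]
gripper_width: 0.0536
grip_force: 30.0
```

>>> jog_arm(
  xyz=[
    [0,0,0.008],
    [0,0,0.003],
    [0,0,0],
    [0,0,0],
  ],
  turn=[
    [0,0,0],
    [0,0,0],
    [0,0,0],
    [0,0,0],
  ],
  claw=[-1,-1,-1,-1],
)

```text
time: 39.95
ee_pos: [0.6025, -0.0451, 0.0749]
eef_rot: [3.141, -0.001, 0.062]
ft_force: [-1.5, 0.6, 6.1]
gripper_width: 0.0532
grip_force: 30.0
```

>>> jog_arm(
  xyz=[
    [0,0,0],
    [0,0,0],
    [0,0,0],
    [0,0,0],
    [0,0,-0.05],
  ],
  turn=[
    [0,0,0],
    [0,0,0],
    [0,0,0],
    [0,0,0],
    [0,0,0],
  ],
  claw=[1,1,1,1,1],
)

```text
time: 40.58
ee_pos: [0.6013, -0.0451, 0.0835]
eef_rot: [-3.141, 0.002, 0.062]
ft_force: [1.3, 0.8, 0.3]
gripper_width: 0.0876
grip_force: 0.0
```

>>> jog_arm(
  xyz=[
    [0,0,-0.15],
    [0,0,-0.2],
    [0,0,-0.2],
    [-0.055,-0.207,0],
    [-0.055,-0.207,0],
  ],
  turn=[
    [0,0,0],
    [0,0,0],
    [0,0,0],
    [0,0,0],
    [0,0,0],
  ],
  claw=[1,1,1,1,1],
)

```text
time: 41.2
ee_pos: [0.5749, 0.0369, 0.1953]
eef_rot: [3.142, -0.002, 0.061]
ft_force: [0.3, 0.8, 0.1]
gripper_width: 0.0876
grip_force: 0.0
```

>>> jog_arm(
  xyz=[
    [-0.055,-0.207,0],
    [-0.055,-0.207,0],
    [-0.055,-0.207,0],
    [-0.055,-0.207,0],
    [-0.055,-0.207,0],
  ],
  turn=[
    [0,0,0],
    [0,0,0],
    [0,0,0],
    [0,0,0],
    [0,0,0],
  ],
  claw=[1,1,1,1,1],
)

```text
time: 41.82
ee_pos: [0.5067, 0.2407, 0.1947]
eef_rot: [-3.141, -0.001, 0.062]
ft_force: [-0.6, 0.7, 0.3]
gripper_width: 0.0877
grip_force: 0.0
```

>>> jog_arm(
  xyz=[
    [-0.055,-0.207,0],
    [0,0,0],
    [0,0,0],
    [0,0,0],
  ],
  turn=[
    [0,0,0],
    [0,0,0],
    [0,0,0],
    [0,0,0],
  ],
  claw=[1,1,1,1],
)

```text
time: 42.32
ee_pos: [0.4943, 0.2785, 0.1939]
eef_rot: [3.141, -0.0, 0.06]
ft_force: [0.1, -0.6, -0.2]
gripper_width: 0.088
grip_force: 0.0
```

```bash
python3 -c "
from h import *
go([.4936,.2803,.0714])"
```

```text
at [0.4943 0.2785 0.1939] [ 3.141 -0.     0.06 ] to [0.4936 0.2803 0.0714] total [-0.003 -0.009  0.613] 3 rows of [-0.001 -0.003  0.204]
```

>>> jog_arm(
  xyz=[
    [-0.002,-0.004,0.18],
    [0,0,0.2],
    [0,0,0.15],
    [0,0,0.06],
    [0,0,0.02],
  ],
  turn=[
    [0,0,0],
    [0,0,0],
    [0,0,0],
    [0,0,0],
    [0,0,0],
  ],
  claw=[1,1,1,1,1],
)

```text
time: 42.95
ee_pos: [0.4934, 0.2803, 0.0717]
eef_rot: [3.141, 0.0, 0.061]
ft_force: [0.1, 0.2, -0.0]
gripper_width: 0.0881
grip_force: 0.0
```

>>> jog_arm(
  xyz=[
    [0,0,0],
    [0,0,0],
    [0,0,0],
    [0,0,0],
    [0,0,0],
  ],
  turn=[
    [0,0,0],
    [0,0,0],
    [0,0,0],
    [0,0,0],
    [0,0,0],
  ],
  claw=[1,-1,-1,-1,-1],
)

```text
time: 43.58
ee_pos: [0.4934, 0.2808, 0.0722]
eef_rot: [3.142, -0.001, 0.062]
ft_force: [0.2, -0.3, 3.0]
gripper_width: 0.0617
grip_force: 30.0
```

```bash
python3 -c "
from h import *
print(observe()['gripper_width'],observe()['grip_force'])
go([.5937,.0905,.0748])"
```

```text
0.061704670953611575 29.964270293712616
at [0.4934 0.2808 0.0722] [ 3.142e+00 -1.000e-03  6.200e-02] to [0.5937 0.0905 0.0748] total [ 0.442  0.981 -0.013] 5 rows of [ 0.088  0.196 -0.003]
```

>>> jog_arm(
  xyz=[
    [0,0,-0.1],
    [0,0,-0.15],
    [0,0,-0.15],
    [0.06,0.13,0],
    [0.08,0.18,0],
  ],
  turn=[
    [0,0,0],
    [0,0,0],
    [0,0,0],
    [0,0,0],
    [0,0,0],
  ],
  claw=[-1,-1,-1,-1,-1],
)

```text
time: 44.2
ee_pos: [0.5247, 0.2211, 0.1521]
eef_rot: [-3.141, -0.0, 0.065]
ft_force: [1.3, -0.9, -1.1]
gripper_width: 0.0617
grip_force: 30.0
```

>>> jog_arm(
  xyz=[
    [0.1,0.22,0],
    [0.09,0.2,0],
    [0.07,0.16,0],
    [0.042,0.091,0],
    [0,0,0],
  ],
  turn=[
    [0,0,0],
    [0,0,0],
    [0,0,0],
    [0,0,0],
    [0,0,0],
  ],
  claw=[-1,-1,-1,-1,-1],
)

```text
time: 44.82
ee_pos: [0.5936, 0.0895, 0.1514]
eef_rot: [3.141, 0.001, 0.06]
ft_force: [-0.0, 0.8, -2.2]
gripper_width: 0.0617
grip_force: 30.0
```

>>> jog_arm(
  xyz=[
    [0,0,0],
    [0,0,0.15],
    [0,0,0.15],
    [0,0,0.05],
    [0,0,0.01],
  ],
  turn=[
    [0,0,0],
    [0,0,0],
    [0,0,0],
    [0,0,0],
    [0,0,0],
  ],
  claw=[-1,-1,-1,-1,-1],
)

```text
time: 45.45
ee_pos: [0.5932, 0.0917, 0.0799]
eef_rot: [-3.141, 0.0, 0.064]
ft_force: [-0.1, 0.4, -1.7]
gripper_width: 0.0616
grip_force: 30.0
```

>>> jog_arm(
  xyz=[
    [0,0,0],
    [0,0,0],
    [0,0,0],
  ],
  turn=[
    [0,0,0],
    [0,0,0],
    [0,0,0],
  ],
  claw=[-1,-1,-1],
)

```text
time: 45.82
ee_pos: [0.5939, 0.0905, 0.0805]
eef_rot: [3.142, -0.001, 0.062]
ft_force: [0.1, 1.0, -1.9]
gripper_width: 0.0617
grip_force: 30.0
```

>>> jog_arm(
  xyz=[
    [0,0,0.015],
    [0,0,0.01],
    [0,0,0.004],
    [0,0,0],
    [0,0,0],
  ],
  turn=[
    [0,0,0],
    [0,0,0],
    [0,0,0],
    [0,0,0],
    [0,0,0],
  ],
  claw=[-1,-1,-1,-1,-1],
)

```text
time: 46.45
ee_pos: [0.5941, 0.0901, 0.0759]
eef_rot: [3.141, -0.002, 0.061]
ft_force: [-4.7, -3.0, 14.2]
gripper_width: 0.0614
grip_force: 30.0
```

>>> jog_arm(
  xyz=[
    [0,0,-0.005],
    [0,0,0],
    [0,0,0],
    [0,0,0],
    [0,0,-0.05],
  ],
  turn=[
    [0,0,0],
    [0,0,0],
    [0,0,0],
    [0,0,0],
    [0,0,0],
  ],
  claw=[-1,1,1,1,1],
)

```text
time: 47.08
ee_pos: [0.5929, 0.0904, 0.0846]
eef_rot: [3.142, 0.002, 0.062]
ft_force: [-0.5, 0.2, -0.1]
gripper_width: 0.0878
grip_force: 0.0
```

>>> jog_arm(
  xyz=[
    [0,0,-0.15],
    [0,0,-0.2],
    [0,0,-0.2],
    [-0.136,-0.171,0],
    [-0.136,-0.171,0],
  ],
  turn=[
    [0,0,0],
    [0,0,0],
    [0,0,0],
    [0,0,0],
    [0,0,0],
  ],
  claw=[1,1,1,1,1],
)

```text
time: 47.7
ee_pos: [0.5347, 0.1561, 0.1963]
eef_rot: [-3.141, -0.002, 0.061]
ft_force: [-0.3, 0.9, 0.5]
gripper_width: 0.0878
grip_force: 0.0
```

>>> jog_arm(
  xyz=[
    [-0.136,-0.171,0],
    [-0.136,-0.171,0],
    [-0.136,-0.171,0],
    [-0.136,-0.171,0],
    [0,0,0],
  ],
  turn=[
    [0,0,0],
    [0,0,0],
    [0,0,0],
    [0,0,0],
    [0,0,0],
  ],
  claw=[1,1,1,1,1],
)

```text
time: 48.32
ee_pos: [0.4155, 0.2882, 0.1961]
eef_rot: [-3.14, -0.001, 0.068]
ft_force: [0.7, -0.8, -0.5]
gripper_width: 0.0885
grip_force: 0.0
```

>>> jog_arm(
  xyz=[
    [0,0,0],
    [0,0,0],
  ],
  turn=[
    [0,0,0],
    [0,0,0],
  ],
  claw=[1,1],
)

```text
time: 48.58
ee_pos: [0.4189, 0.2841, 0.1951]
eef_rot: [3.141, -0.0, 0.06]
ft_force: [-0.5, -0.6, -0.1]
gripper_width: 0.0877
grip_force: 0.0
```

```bash
python3 -c "
from h import *
go([.4184,.2846,.0711])
cv2.imwrite('pics/t4.png',grab_frame('top')[:,:,::-1])"
```

```text
at [0.4189 0.2841 0.1951] [ 3.141 -0.     0.06 ] to [0.4184 0.2846 0.0711] total [-0.002 -0.003  0.62 ] 3 rows of [-0.001 -0.001  0.207]
```

View pics/t4.png

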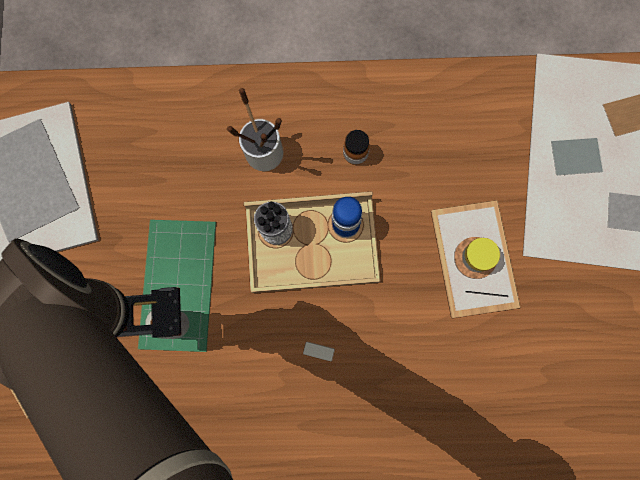

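The tin (273,223) and the can (347,217) are back where they stood in the first picture, and the jar is on the coaster (480,255). Only the glue is left.

>>> jog_arm(
  xyz=[
    [-0.001,-0.002,0.18],
    [0,0,0.2],
    [0,0,0.15],
    [0,0,0.06],
    [0,0,0.02],
  ],
  turn=[
    [0,0,0],
    [0,0,0],
    [0,0,0],
    [0,0,0],
    [0,0,0],
  ],
  claw=[1,1,1,1,1],
)

```text
time: 49.25
ee_pos: [0.418, 0.2853, 0.0729]
eef_rot: [3.141, 0.0, 0.061]
ft_force: [0.6, 0.4, 1.1]
gripper_width: 0.0874
grip_force: 0.0
```

>>> jog_arm(
  xyz=[
    [0,0,0],
    [0,0,0],
    [0,0,0],
    [0,0,0],
    [0,0,0],
  ],
  turn=[
    [0,0,0],
    [0,0,0],
    [0,0,0],
    [0,0,0],
    [0,0,0],
  ],
  claw=[1,-1,-1,-1,-1],
)

```text
time: 49.88
ee_pos: [0.4178, 0.2854, 0.0732]
eef_rot: [3.141, -0.0, 0.062]
ft_force: [0.7, 0.9, 0.8]
gripper_width: 0.0536
grip_force: 29.9
```

```bash
python3 -c "
from h import *
print(observe()['gripper_width'],observe()['grip_force'])
go([.5305,.0220,.0755])"
```

```text
0.05361862491029951 29.880622961791232
at [0.4178 0.2854 0.0732] [ 3.141 -0.     0.062] to [0.5305 0.022  0.0755] total [ 0.481  1.349 -0.012] 6 rows of [ 0.08   0.225 -0.002]
```

>>> jog_arm(
  xyz=[
    [0,0,-0.1],
    [0,0,-0.15],
    [0,0,-0.15],
    [0.05,0.14,0],
    [0.07,0.2,0],
  ],
  turn=[
    [0,0,0],
    [0,0,0],
    [0,0,0],
    [0,0,0],
    [0,0,0],
  ],
  claw=[-1,-1,-1,-1,-1],
)

```text
time: 50.5
ee_pos: [0.4457, 0.2194, 0.1533]
eef_rot: [-3.141, -0.001, 0.065]
ft_force: [0.5, 0.9, -2.6]
gripper_width: 0.0534
grip_force: 29.9
```

>>> jog_arm(
  xyz=[
    [0.08,0.225,0],
    [0.08,0.225,0],
    [0.08,0.225,0],
    [0.07,0.2,0],
    [0.05,0.134,0],
  ],
  turn=[
    [0,0,0],
    [0,0,0],
    [0,0,0],
    [0,0,0],
    [0,0,0],
  ],
  claw=[-1,-1,-1,-1,-1],
)

```text
time: 51.12
ee_pos: [0.5304, 0.0198, 0.1526]
eef_rot: [3.141, 0.001, 0.06]
ft_force: [-0.1, 0.4, -2.6]
gripper_width: 0.0533
grip_force: 29.9
```

>>> jog_arm(
  xyz=[
    [0,0,0],
    [0,0,0.15],
    [0,0,0.13],
    [0,0,0.05],
    [0,0,0.02],
  ],
  turn=[
    [0,0,0],
    [0,0,0],
    [0,0,0],
    [0,0,0],
    [0,0,0],
  ],
  claw=[-1,-1,-1,-1,-1],
)

```text
time: 51.75
ee_pos: [0.53, 0.023, 0.0829]
eef_rot: [-3.141, 0.001, 0.063]
ft_force: [-0.0, 0.5, -2.0]
gripper_width: 0.0532
grip_force: 29.9
```

>>> jog_arm(
  xyz=[
    [0,0,0.01],
    [0,0,0],
    [0,0,0],
  ],
  turn=[
    [0,0,0],
    [0,0,0],
    [0,0,0],
  ],
  claw=[-1,-1,-1],
)

```text
time: 52.12
ee_pos: [0.5306, 0.0222, 0.0816]
eef_rot: [3.141, -0.001, 0.062]
ft_force: [-0.3, 0.1, -1.2]
gripper_width: 0.0532
grip_force: 29.9
```

>>> jog_arm(
  xyz=[
    [0,0,0.01],
    [0,0,0.008],
    [0,0,0.004],
    [0,0,0],
    [0,0,0],
  ],
  turn=[
    [0,0,0],
    [0,0,0],
    [0,0,0],
    [0,0,0],
    [0,0,0],
  ],
  claw=[-1,-1,-1,-1,-1],
)

```text
time: 52.75
ee_pos: [0.5306, 0.0222, 0.0771]
eef_rot: [3.141, -0.001, 0.062]
ft_force: [-1.3, -0.3, 5.1]
gripper_width: 0.0533
grip_force: 29.9
```

Contact. I release it, lift, and back off to inspect.

>>> jog_arm(
  xyz=[
    [0,0,0],
    [0,0,0],
    [0,0,0],
    [0,0,0],
    [0,0,-0.05],
  ],
  turn=[
    [0,0,0],
    [0,0,0],
    [0,0,0],
    [0,0,0],
    [0,0,0],
  ],
  claw=[1,1,1,1,1],
)

```text
time: 53.38
ee_pos: [0.5296, 0.0222, 0.0864]
eef_rot: [-3.141, 0.002, 0.062]
ft_force: [0.7, -0.2, 0.7]
gripper_width: 0.0877
grip_force: 0.0
```

>>> jog_arm(
  xyz=[
    [0,0,-0.15],
    [0,0,-0.2],
    [0,0,-0.25],
    [0,0,-0.2],
    [-0.2,0,-0.2],
  ],
  turn=[
    [0,0,0],
    [0,0,0],
    [0,0,0],
    [0,0,0],
    [0,0,0],
  ],
  claw=[1,1,1,1,1],
)

```text
time: 54.0
ee_pos: [0.4912, 0.02, 0.2885]
eef_rot: [-3.14, -0.001, 0.062]
ft_force: [-0.5, 0.5, -0.0]
gripper_width: 0.0876
grip_force: 0.0
```

>>> jog_arm(
  xyz=[
    [0.05,0,-0.2],
    [0,0,-0.2],
    [0,0,0],
    [0,0,0],
    [0,0,0],
  ],
  turn=[
    [0,0,0],
    [0,0,0],
    [0,0,0],
    [0,0,0],
    [0,0,0],
  ],
  claw=[1,1,1,1,1],
)

```text
time: 54.62
ee_pos: [0.4997, 0.0202, 0.3656]
eef_rot: [-3.142, 0.002, 0.062]
ft_force: [-0.5, 0.4, -0.0]
gripper_width: 0.0878
grip_force: 0.0
```

```bash
python3 w.py pics/w4.png
```

```text
[0.4997 0.0202 0.3656] [-3.142e+00  2.000e-03  6.200e-02] 54.625
can_c [383. 111.] 0.91 2689
tin_c [262. 113.] 0.74 3093
glue_c [321. 173.] 0.68 1969
jar_c [561. 183.] 0.79 2659
can_c [ 0.6018 -0.0449] 0.032
tin_c [0.5947 0.0887] 0.077
glue_c [0.5308 0.0196] 0.062
jar_c [0.5976 0.0931] 1.0
```

View pics/w4.png

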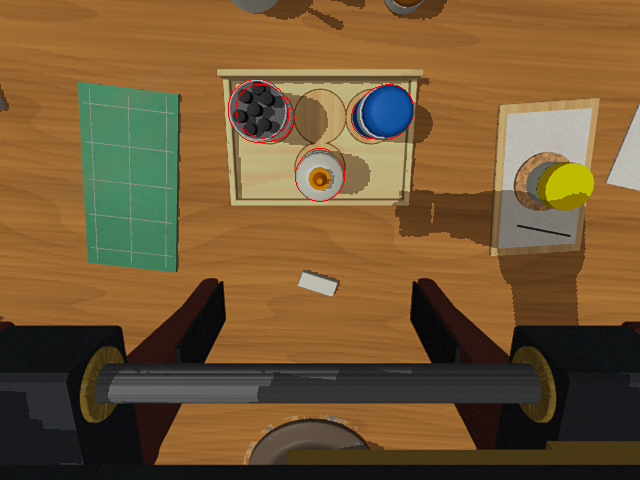

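The tin (262,113), can (383,111) and glue (321,173) all stand upright within about 2 mm of where the same view showed them at the start. The jar is on the coaster (561,183), and the gripper is clear of everything.

```bash
python3 -c "
from cell import *
print(close_job())"
```

```text
the job is handed in; nothing more can be done
None
```

The job is handed in: the jar stands about 2 mm from the coaster's centre, the can, tin and glue measure within about 2 mm of their starting spots, and nothing tipped over; the hand-in returned no verdict.

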